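Refill the slanted dish magazine to the green band

TASK

Refill the feeder's slanted magazine tube: take Petri dishes from the steel tray and stack them in the tube, lids up, until the top of the stack lies within the green band at its mouth, neither below it nor sticking out. The lift floor inside stands wherever the last run left it, so set each dish down gently by feel on what is under it, without letting it drop or ramming it, and leave the dishes you do not need standing in the tray. Do not disturb the other things on the bench.

Things in the scene. Friction and masses are not known exactly. Their poses are not given: they have to be found in the camera images.
- tube: Magazine tube of the dish feeder, fixed, leaning 30 degrees from vertical towards the feeder's front. Origin: centre of its open mouth, 180 mm above the bench. Own z: the tube's axis, pointing out of the mouth; own y: level. Inner diameter 64 mm, wall 3 mm, on the +x and -x sides only (see the slot). Empty at the start; two or three dishes are needed.
- band_low (a point): Point on the tube's axis level with the lower edge of the green band: the band is the topmost 22 mm of the wall, from here to the mouth. The wall below it is clear.
- slot (a point): Middle of the slot in the tube's +y side, 50 mm below the mouth (own z -0.05). A like slot is in the -y side. Both are 44 mm wide, start at the mouth, run down 100 mm and are open to the outside: fingers holding a dish across the tube's y can go down in them with it.
- socket (a point): Point on the tube's axis 100 mm below the mouth, where a grey socket 96 x 86 mm holds the tube. Above it in the tube is the flat lift floor, 58 mm across, square to the axis. Its top stands anywhere from 61 to 40 mm below the mouth, different each time and not reported: feel for it. It stays there, but is sprung: 4 N per mm, up to 3 mm, then hard.
- feeder: Dish feeder, fixed: white housing 160 x 150 mm, 90 mm high (panel and parked suction arm on its rear top, up to 150 mm). Origin: on the bench, 30 mm in front of the point straight below the tube's mouth. Its x axis points level to the housing, which spans x 80 to 240, y -75 to 75 mm; a low steel chute, under 25 mm high, lies below the mouth.
- tray: Shallow steel tray, fixed, 280 x 280 mm, floor 3 mm thick, rim 7 mm high. Origin: centre of its underside, z up. Four dishes stand in it near the corners of a 120 mm square round its centre, with a vial in the middle.
- dish1: Petri dish with its clear lid on and amber filling, round, 60 mm across and 16 mm high, standing lid up in the tray. The lower edge is bevelled (55 mm across at the bottom, full 60 mm from 3 mm up), the side straight and smooth. 30 to 65 g. Origin: centre of the underside, z up through the lid. The four dishes are alike; any may be used.
- dish2: Petri dish with its clear lid on and amber filling, round, 60 mm across and 16 mm high, standing lid up in the tray. The lower edge is bevelled (55 mm across at the bottom, full 60 mm from 3 mm up), the side straight and smooth. 30 to 65 g. Origin: centre of the underside, z up through the lid. The four dishes are alike; any may be used.
- dish3: Petri dish with its clear lid on and amber filling, round, 60 mm across and 16 mm high, standing lid up in the tray. The lower edge is bevelled (55 mm across at the bottom, full 60 mm from 3 mm up), the side straight and smooth. 30 to 65 g. Origin: centre of the underside, z up through the lid. The four dishes are alike; any may be used.
- dish4: Petri dish with its clear lid on and amber filling, round, 60 mm across and 16 mm high, standing lid up in the tray. The lower edge is bevelled (55 mm across at the bottom, full 60 mm from 3 mm up), the side straight and smooth. 30 to 65 g. Origin: centre of the underside, z up through the lid. The four dishes are alike; any may be used.
- vial: Bystander: amber glass vial with blue cap, 32 mm across and 40 mm high, in the middle of the tray. Origin: centre of its underside.
- beaker: Bystander: small empty glass beaker, 54 mm across and 60 mm high, in front of the feeder. Origin: centre of its underside.
- tube_rack: Bystander: white microtube rack with red caps, 90 x 190 mm, 48 mm high. Origin: centre of its underside; long side along its y.
- bottle: Bystander: glass bottle with blue cap, 66 mm across, 150 mm high. Origin: centre of its underside.
- tip_box: Bystander: blue pipette-tip box with clear lid, 87 x 122 mm, 70 mm high. Origin: centre of its underside.
- pipette: Bystander: grey and white pipette lying on the bench, 240 mm long, 26 mm high. Origin: near its middle at bench height; it lies along its y.
Things that resemble listed ones, but are neither listed nor needed, are in the scene too. What is shaped like the dish2 but pink or red is not meant.

How it is judged (in metres and radians):
On the way:
1. a first dish stands in the tube, let go and at rest (((x of dish1 in the frame of tube between -0.004 and 0.004 m and y of dish1 in the frame of tube between -0.004 and 0.004 m and angle between the z axis of dish1 and the z axis of tube, either way round below 0.12 rad and angle between dish1's own z axis and vertical below 0.75 rad and z of dish1 in the frame of tube between -0.075 and -0.0145 m and linear speed of dish1 below 0.02 m/s and contact force between the fingers and dish1 below 0.1 N) or (x of dish2 in the frame of tube between -0.004 and 0.004 m and y of dish2 in the frame of tube between -0.004 and 0.004 m and angle between the z axis of dish2 and the z axis of tube, either way round below 0.12 rad and angle between dish2's own z axis and vertical below 0.75 rad and z of dish2 in the frame of tube between -0.075 and -0.0145 m and linear speed of dish2 below 0.02 m/s and contact force between the fingers and dish2 below 0.1 N) or (x of dish3 in the frame of tube between -0.004 and 0.004 m and y of dish3 in the frame of tube between -0.004 and 0.004 m and angle between the z axis of dish3 and the z axis of tube, either way round below 0.12 rad and angle between dish3's own z axis and vertical below 0.75 rad and z of dish3 in the frame of tube between -0.075 and -0.0145 m and linear speed of dish3 below 0.02 m/s and contact force between the fingers and dish3 below 0.1 N) or (x of dish4 in the frame of tube between -0.004 and 0.004 m and y of dish4 in the frame of tube between -0.004 and 0.004 m and angle between the z axis of dish4 and the z axis of tube, either way round below 0.12 rad and angle between dish4's own z axis and vertical below 0.75 rad and z of dish4 in the frame of tube between -0.075 and -0.0145 m and linear speed of dish4 below 0.02 m/s and contact force between the fingers and dish4 below 0.1 N))), for 0.1 s.
At the end, for the whole second after the job is handed in: Highest dish in the tube: its top 23.5 mm below to 1.5 mm above the mouth plane, along the axis. Every dish at rest, let go, lid up: in the tube (within 4 mm of the axis, square to it within 0.12 rad) or upright in the tray (underside under 8 mm over the bench) (((x of dish1 in the frame of tube between -0.004 and 0.004 m and y of dish1 in the frame of tube between -0.004 and 0.004 m and angle between the z axis of dish1 and the z axis of tube, either way round below 0.12 rad and angle between dish1's own z axis and vertical below 0.75 rad and z of dish1 in the frame of tube between -0.075 and -0.0145 m) or (angle between dish1's own z axis and vertical below 0.1 rad and z of dish1 in the frame of tray between -0.002 and 0.008 m and x of dish1 in the frame of tray between -0.12 and 0.12 m and y of dish1 in the frame of tray between -0.12 and 0.12 m)) and ((x of dish2 in the frame of tube between -0.004 and 0.004 m and y of dish2 in the frame of tube between -0.004 and 0.004 m and angle between the z axis of dish2 and the z axis of tube, either way round below 0.12 rad and angle between dish2's own z axis and vertical below 0.75 rad and z of dish2 in the frame of tube between -0.075 and -0.0145 m) or (angle between dish2's own z axis and vertical below 0.1 rad and z of dish2 in the frame of tray between -0.002 and 0.008 m and x of dish2 in the frame of tray between -0.12 and 0.12 m and y of dish2 in the frame of tray between -0.12 and 0.12 m)) and ((x of dish3 in the frame of tube between -0.004 and 0.004 m and y of dish3 in the frame of tube between -0.004 and 0.004 m and angle between the z axis of dish3 and the z axis of tube, either way round below 0.12 rad and angle between dish3's own z axis and vertical below 0.75 rad and z of dish3 in the frame of tube between -0.075 and -0.0145 m) or (angle between dish3's own z axis and vertical below 0.1 rad and z of dish3 in the frame of tray between -0.002 and 0.008 m and x of dish3 in the frame of tray between -0.12 and 0.12 m and y of dish3 in the frame of tray between -0.12 and 0.12 m)) and ((x of dish4 in the frame of tube between -0.004 and 0.004 m and y of dish4 in the frame of tube between -0.004 and 0.004 m and angle between the z axis of dish4 and the z axis of tube, either way round below 0.12 rad and angle between dish4's own z axis and vertical below 0.75 rad and z of dish4 in the frame of tube between -0.075 and -0.0145 m) or (angle between dish4's own z axis and vertical below 0.1 rad and z of dish4 in the frame of tray between -0.002 and 0.008 m and x of dish4 in the frame of tray between -0.12 and 0.12 m and y of dish4 in the frame of tray between -0.12 and 0.12 m)) and ((x of dish1 in the frame of tube between -0.004 and 0.004 m and z of dish1 in the frame of tube between -0.0395 and -0.0145 m) or (x of dish2 in the frame of tube between -0.004 and 0.004 m and z of dish2 in the frame of tube between -0.0395 and -0.0145 m) or (x of dish3 in the frame of tube between -0.004 and 0.004 m and z of dish3 in the frame of tube between -0.0395 and -0.0145 m) or (x of dish4 in the frame of tube between -0.004 and 0.004 m and z of dish4 in the frame of tube between -0.0395 and -0.0145 m)) and linear speed of each of dish1, dish2, dish3, dish4 below 0.02 m/s and contact force between the fingers and dish1 below 0.1 N and contact force between the fingers and dish2 below 0.1 N and contact force between the fingers and dish3 below 0.1 N and contact force between the fingers and dish4 below 0.1 N); the robot touches nothing.
It fails at once if a dish rammed: pressed on the feeder, the lift or another dish with more than 30 N (contact force between any of dish1, dish2, dish3, dish4 and feeder above 30 N or contact force between dish1 and dish2 above 30 N or contact force between any of dish1, dish2 and dish3 above 30 N or contact force between any of dish1, dish2, dish3 and dish4 above 30 N).
It fails at once if a dish dropped or knocked: moving at more than 0.2 m/s while no finger touches it ((linear speed of dish1 above 0.2 m/s and contact force between the fingers and dish1 below 0.05 N) or (linear speed of dish2 above 0.2 m/s and contact force between the fingers and dish2 below 0.05 N) or (linear speed of dish3 above 0.2 m/s and contact force between the fingers and dish3 below 0.05 N) or (linear speed of dish4 above 0.2 m/s and contact force between the fingers and dish4 below 0.05 N)).
It fails at once if a bystander moved by more than 20 mm (distance of any of vial, beaker, tube_rack, bottle, tip_box, pipette from where it was at the start of the episode above 0.02 m).
It also fails if it takes over 72 s, if anything falls off the work surface, if the arm or the gripper's body presses on something with over 40 N, if the wrist force passes 120 N, or if a joint passes its speed limit or range.

ROBOT

A 6-joint arm with a two-finger parallel gripper is mounted at the origin on the work surface. World frame = base frame: x ahead of the robot, y to its left, z up, the work surface at z = 0. Lengths are in mm, angles in rad, forces in N, time in s.
With the tool pointing down it reaches from about 350 to 875 mm from the base axis. Payload 4.2 kg.
Tool frame: the origin (TCP) lies midway between the tips of the shut fingers; the grasp point (between the pads) lies 19 mm behind it; z points along the fingers, y is the direction in which the jaws open and shut (so a half turn about z gives the same grasp; the last joint's range is limited). The gripper opens to 85 mm and grips with 20 to 120 N. Pads are 22 mm wide; open, the fingers measure 114 mm over their backs; the gripper's body (76 mm by 85 mm) begins 54 mm behind the grasp point. The pads swing forward as they close: fully open they stand 13 mm farther back than shut.
Start: joints at [1.491, 0.385, 0.008, 0, -1.194, -0.259], TCP at [207.689, 589.461, 231.312] pointing down, gripper open.
Joint ranges: [-3.14, 3.14], [-1.21, 2.06], [-1.07, 1.41], [-3.16, 2.05], [-2.99, -0.16], [-3.1, 3.1]. Speed limits (rad/s): [2.79, 2.79, 3.14, 3.14, 3.14, 3.14].

INTERFACE

Orientations are given as a unit quaternion [x, y, z, w].
In Python, from bench import read_state, get_image, job_done, search_frame, regions_of gives the robot as it stands.
- The arm moves only by the tool servo_tool, never from a script. Its arguments are lists of equal length, an entry for each row: "turn": the turn, a rotation vector about the world's x, y, z in rad, a list of three; "dp": the shift along the world's x, y, z in m, a list of three; "fingers": the finger opening in m, from 0 to 0.0854. In form: {"turn": [[rx, ry, rz], ...], "dp": [[tx, ty, tz], ...], "fingers": [fingers, ...]}. A call has exactly 5 rows; each row shifts and turns the pose as measured when the row begins; what a row does not reach is not made up. A row lasts 1/8 s, in which the tool goes at most 62.5 mm and 10.7 degrees, less where a joint would pass 70% of its speed; a pose out of reach is approached as far as the arm can. A call is refused whole if a number of a shift passes 0.0625 or a number of a turn 0.188, either way. A call with a gripper value outside its range is refused whole. The fingers move at their own pace and stop on an object; the grip force is fixed at half the most. Time passes only in rows, so rows that do not move let the fingers close, or fill a call up. It gives the time, the measured TCP pose, the force and the opening at its end, in the units of the state.
- read_state(): the state, without advancing time (a new reading comes with each control period).
- get_image(name): name is "scene" or "side" or "wrist"; returns a dict with "img" (384x512x3 uint8, red, green, blue), "vfov" (degrees; the focal length in pixels is half the picture's height over the tangent of half this angle, whatever the lens; pixels are square), "cx", "cy" (the principal point, pixels), "world_from_camera" (4x4, takes a point from camera to world coordinates); the wrist camera has in their place "mount" (4x4, takes a point from camera to tool coordinates, whose origin is the TCP and whose axes are the flange's). Camera axes: x right, y down, z forward; pixel columns grow to the right and rows downward; lengths in mm; the calibration is good to about 2 mm. A picture is of the moment at which its call begins: read the wrist's pose just before it. There is no depth.
- job_done(): hands the job in, once; it reports no verdict.
Trained networks look in the newest picture that a camera, given by its name, has taken for a name from the list of things; names that differ only in an ending like _2 or _b are one class to them, and where a whole thing is asked for, a point or a joint stands for the part that bears it (a point fixed in the world has none). Each returns a list of dicts, best first, with "score" (0 to 1); they miss things now and then, are a little off and sometimes report something else, mostly with a low value. They report only what shows in the picture. A call takes as long as a camera call. They do not tell look-alikes from the thing itself.
- search_frame(query, camera): "box" ([left, top, width, height] in pixels, round what is visible of it).
- regions_of(query, camera): "region" (384x512 bool, what is visible of it) and "box" ([left, top, width, height] in pixels, round what is visible of it).
The state is a dict: "clock": time; "joints": joint angles; "joint_vel": joint speeds; "joint_efforts": joint torques, N m; "position": TCP position; "ee_rot": TCP orientation; "contact_force": force on the tool from outside, world axes, zero at the start; "wrist_torque": the same for the moment, N m; "gripper_width": finger opening in mm.
Only numpy, scipy, OpenCV 4.12 (cv2) and the standard library are available. Lean on these libraries where they do the work, as an engineer would, in place of code of your own. Each camera call takes 0.05 s, during which the arm holds its last target. There are 200 camera calls.

## Working session

There is one attempt and no reset: what is moved stays moved. The work goes in short steps, Python scripts to look and compute and a tool call to move; the robot and the scene stay as the last step left them, time stands still between calls to the robot, and variables do not carry over. Pictures are saved under pics/ and viewed, about 8 in all and at most 12, crops included, and the job is handed in when it is done.

Besides the shell and the picture viewer there is one more tool, called by a JSON object that holds its "method" and its "body". servo_tool: Moves the arm, as the interface text tells. Its arguments: {"type":"object","properties":{"turn":{"type":"array","items":{"type":"array","items":{"type":"number"}}},"dp":{"type":"array","items":{"type":"array","items":{"type":"number"}}},"fingers":{"type":"array","items":{"type":"number"}}},"required":["turn","dp","fingers"]}

```bash
mkdir -p pics; ls; cat > h.py <<'E'
import numpy as np, cv2
from bench import *
from scipy.spatial.transform import Rotation as R
def cam(name):
    s=read_state(); d=get_image(name)
    f=192/np.tan(np.radians(d['vfov']/2))
    if name=='wrist':
        T=np.eye(4);T[:3,:3]=R.from_quat(s['ee_rot']).as_matrix();T[:3,3]=s['position'];M=T@np.array(d['mount'])
    else: M=np.array(d['world_from_camera'])
    return d['img'],f,d['cx'],d['cy'],M
def ray(c,u,v):
    _,f,cx,cy,M=c
    return M[:3,3],M[:3,:3]@np.array([(u-cx)/f,(v-cy)/f,1])
def onz(c,u,v,z):
    o,d=ray(c,u,v); return o+d*(z-o[2])/d[2]
def proj(c,P):
    _,f,cx,cy,M=c
    q=(np.asarray(P)-M[:3,3])@M[:3,:3]
    return np.stack([cx+f*q[...,0]/q[...,2],cy+f*q[...,1]/q[...,2]],-1)
E
python3 - <<'E'
from h import *
np.set_printoptions(precision=1,suppress=True)
s=read_state();print({k:np.round(v,3) for k,v in s.items()})
ims=[]
for n in ['scene','side','wrist']:
    c=cam(n); ims.append(c[0]); print(n,c[1:4],c[4])
    for q in ['tube','tray','dish1','vial','feeder','beaker','band_low']:
        try:
            for r in search_frame(q,n)[:6]: print(q,np.round(r['box']),round(r['score'],2))
        except Exception as e: print(q,e)
for n,i in zip('abc',ims): cv2.imwrite(f'pics/{n}.png',cv2.resize(i[:,:,::-1],(768,576),interpolation=cv2.INTER_CUBIC))
E
```

```text
pics
{'clock': np.float64(0.0), 'joints': array([ 1.5,  0.4,  0. , -0. , -1.2, -0.3]), 'joint_vel': array([-0., -0.,  0., -0., -0., -0.]), 'joint_efforts': array([  0. , -39.2,  18.8,   4.2,  -0. ,  -0. ]), 'position': array([207.5, 588.9, 230.2]), 'ee_rot': array([ 1. , -0.2, -0. ,  0. ]), 'contact_force': array([-0.6,  0.3,  0.1]), 'wrist_torque': array([-0.,  0., -0.]), 'gripper_width': np.float64(85.553)}
scene (np.float64(386.8573041432496), 248.06464350322145, 186.48226395057242) [[  -0.8    0.4   -0.5 1131. ]
 [   0.6    0.5   -0.7  859. ]
 [  -0.    -0.8   -0.6  890.2]
 [   0.     0.     0.     1. ]]
tube [178. 148.  32.  47.] 0.7
tray [225. 212. 123.  92.] 0.77
tray [333. 273.  78.  71.] 0.56
dish1 [280. 262.  16.  20.] 0.68
dish1 [178. 149.  37.  45.] 0.6
dish1 [191. 253.  24.  17.] 0.55
dish1 [249. 238.  19.  21.] 0.53
dish1 [277. 222.  16.  15.] 0.46
dish1 [222. 215.  19.  18.] 0.45
vial [281. 242.  14.  15.] 0.68
feeder [148. 150.  72.  73.] 0.6
beaker [219. 160.  13.  19.] 0.73
beaker [329. 270.  80.  72.] 0.41
band_low [180. 148.  33.  44.] 0.66
side (np.float64(457.3097516825767), 255.23669459920458, 191.11132331402658) [[    1.     -0.1     0.2   151.3]
 [   -0.3    -0.5     0.8 -1255.7]
 [    0.     -0.8    -0.5   925.7]
 [    0.      0.      0.      1. ]]
tube [284. 196.  44.  52.] 0.75
tray [205. 163.  90.  47.] 0.67
dish1 [251. 165.  11.  12.] 0.61
dish1 [220. 171.  19.  11.] 0.57
dish1 [259. 185.  16.   8.] 0.5
dish1 [228. 188.  14.  10.] 0.44
dish1 [274. 205.  13.  13.] 0.44
vial [245. 171.   7.  14.] 0.61
feeder [281. 192.  80.  72.] 0.71
beaker [249. 245.  20.  22.] 0.63
beaker [280. 193.  47.  58.] 0.34
band_low [282. 194.  42.  55.] 0.88
wrist (np.float64(309.8444338117283), 257.5090479304822, 188.61096356235151) [[ -0.3  -0.9  -0.3 272.1]
 [ -0.9   0.3   0.1 566.3]
 [  0.    0.3  -1.  373.8]
 [  0.    0.    0.    1. ]]
```

View pics/a.png

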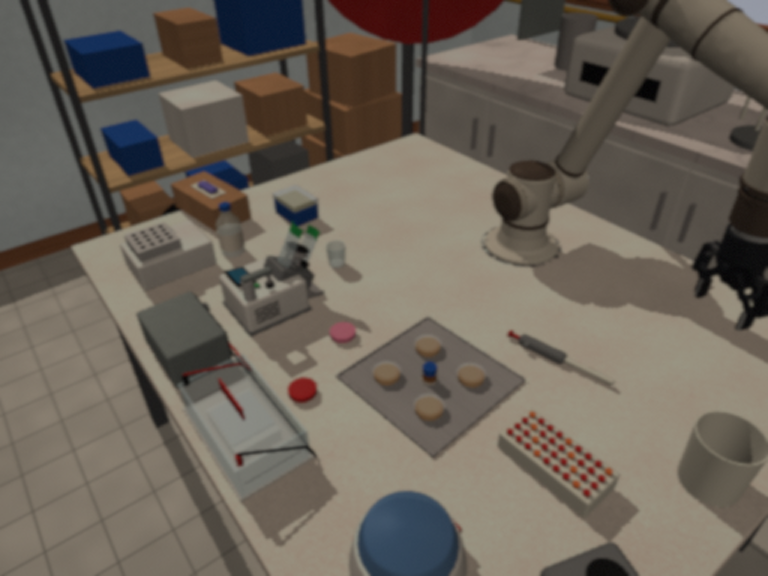

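View pics/b.png

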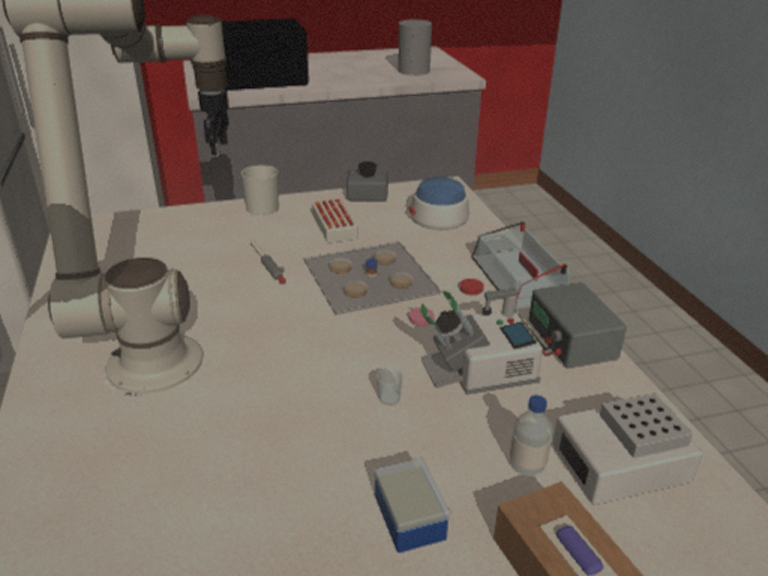

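The scene view shows four amber dishes at (428,346), (386,373), (471,375) and (430,406) of the enlarged picture, around the vial at (430,371). The pink disc at (343,332) and red one at (303,390) lie outside the tray and are not meant. The tube's green bands are at (293,235) and (310,237).

```bash
python3 - <<'E'
from h import *
np.set_printoptions(precision=1,suppress=True)
c=cam('scene');k=cam('side')
def tri(a,b):
    o1,d1=ray(c,*a);o2,d2=ray(k,*b)
    d1/=np.linalg.norm(d1);d2/=np.linalg.norm(d2)
    t=np.linalg.lstsq(np.c_[d1,-d2],o2-o1,rcond=None)[0]
    p,q=o1+d1*t[0],o2+d2*t[1];return (p+q)/2,np.linalg.norm(p-q)
for u,v in [(428,346),(386,373),(471,375),(430,406)]: print('scene dish',onz(c,u/1.5,v/1.5,13))
for u,v in [(340,266),(385,258),(356,289),(400,281)]: print('side dish',onz(k,u/1.5,v/1.5,13))
print('mouth',tri((302/1.5,236/1.5),(438/1.5,306/1.5)))
print('vialcap',tri((430/1.5,366/1.5),(371/1.5,261/1.5)))
for n,q in [(c,'scene'),(k,'side')]:
    for w in ['tube','feeder','slot','socket']:
        for r in regions_of(w,q)[:1]: print(q,w,np.round(r['box']),r['score'])
a=cv2.resize(c[0][130:230,140:240],(600,600),interpolation=cv2.INTER_CUBIC)
b=cv2.resize(k[0][180:280,270:370],(600,600),interpolation=cv2.INTER_CUBIC)
cv2.imwrite('pics/d.png',cv2.resize(np.hstack([a,b]),(800,400))[:,:,::-1])
E
```

```text
scene dish [485.2 164.   13. ]
scene dish [608.5 172.2  13. ]
scene dish [473.1 285.3  13. ]
scene dish [595.4 296.3  13. ]
side dish [472.4 274.6  13. ]
side dish [598.7 285.7  13. ]
side dish [486.2 153.6  13. ]
side dish [603.5 162.3  13. ]
mouth (array([ 577.1, -185.6,  164.3]), np.float64(6.134230053680836))
vialcap (array([544.2, 233.7,  41.3]), np.float64(3.7502481135599086))
scene tube [177. 150.  33.  44.] 0.9
scene feeder [146. 148.  73.  74.] 0.68
scene slot [175. 151.  40.  41.] 0.9
scene socket [179. 147.  34.  45.] 0.62
side feeder [280. 193.  81.  72.] 0.6
side slot [279. 194.  50.  54.] 0.93
```

View pics/d.png

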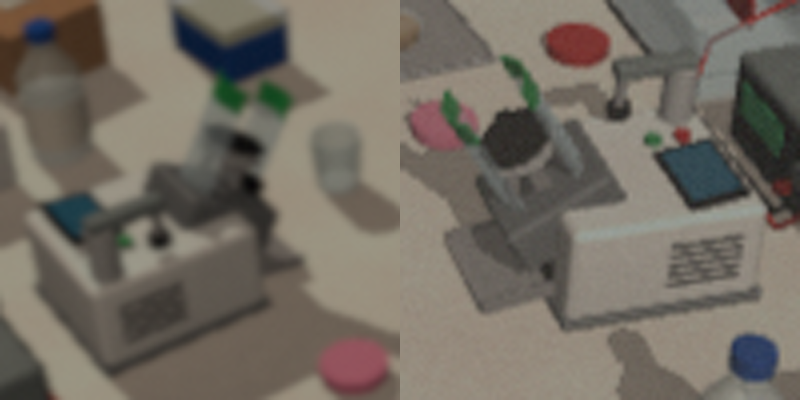

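The mouth stands between two green-tipped arcs, left and right in the side view. The tube leans towards the robot, with the housing behind it. I'm moving over the tray now.

{"method": "servo_tool", "body": {"turn": [[0,0,0.045],[0,0,0.045],[0,0,0.045],[0,0,0.045],[0,0,0.045]], "dp": [[0.035,-0.04,0.006],[0.035,-0.04,0.006],[0.035,-0.04,0.006],[0.035,-0.04,0.006],[0.035,-0.04,0.006]], "fingers": [0.085,0.085,0.085,0.085,0.085]}}

```text
clock: 2.33
position: [384.6, 386.1, 261.1]
ee_rot: [0.999, -0.05, 0.001, 0.0]
contact_force: [1.1, 0.2, -0.1]
gripper_width: 84.8
```

{"method": "servo_tool", "body": {"turn": [[0,0,0.045],[0,0,0.045],[0,0,0.045],[0,0,0.045],[0,0,0.045]], "dp": [[0.035,-0.04,0.006],[0.035,-0.04,0.006],[0.035,-0.04,0.006],[0.035,-0.04,0.006],[0.035,-0.04,0.006]], "fingers": [0.085,0.085,0.085,0.085,0.085]}}

```text
clock: 2.95
position: [564.6, 178.9, 293.7]
ee_rot: [0.998, 0.067, 0.002, -0.001]
contact_force: [0.8, 1.3, -0.2]
gripper_width: 84.6
```

```bash
python3 - <<'E'
from h import *
np.set_printoptions(precision=2,suppress=True)
c=cam('wrist');s=read_state();print(s['position'],s['clock'],R.from_quat(s['ee_rot']).as_matrix())
for q in ['tray','dish1','vial','tube']:
    for r in regions_of(q,'wrist')[:6]:
        m=r['region'].astype(np.uint8);M=cv2.moments(m,True)
        u,v=M['m10']/M['m00'],M['m01']/M['m00']
        print(q,np.round(r['box']),round(r['score'],2),onz(c,u,v,{'tray':3,'dish1':12,'vial':20}.get(q,180)))
cv2.imwrite('pics/e.png',c[0][:,:,::-1])
E
```

```text
[568.07 174.69 294.22] 3.0 [[ 0.99  0.13  0.01]
 [ 0.13 -0.99  0.  ]
 [ 0.01  0.   -1.  ]]
tray [110.  55. 219. 203.] 0.74 [557.62 230.98   3.  ]
dish1 [151.  93.  45.  45.] 0.86 [598.09 295.25  12.  ]
dish1 [247. 190.  40.  45.] 0.84 [483.37 159.28  12.  ]
dish1 [246. 100.  46.  45.] 0.81 [606.72 169.52  12.  ]
dish1 [316.   1.  53.  23.] 0.71 [754.39  98.8   12.  ]
dish1 [157. 186.  40.  43.] 0.68 [471.74 282.71  12.  ]
dish1 [365. 118.  47.  46.] 0.62 [605.76   5.15  12.  ]
vial [205. 152.  26.  21.] 0.63 [543.47 234.47  20.  ]
tube [243. 190.  40.  45.] 0.42 [541.81 170.58 180.  ]
```

View pics/e.png

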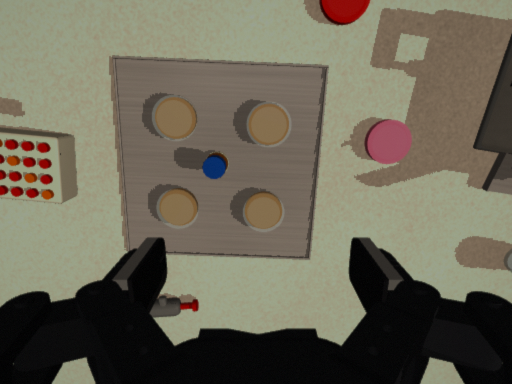

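The wrist view shows the four amber dishes at (175,117), (268,124), (177,207) and (263,211) inside the tray, all clear of the pink and red discs. Next I'm looking at the tube from along its axis.

{"method": "servo_tool", "body": {"turn": [[0,-0.053,0],[0,-0.053,0],[0,-0.053,0],[0,-0.053,0],[0,-0.053,0]], "dp": [[-0.008,-0.036,0.004],[-0.008,-0.036,0.004],[-0.008,-0.036,0.004],[-0.008,-0.036,0.004],[-0.008,-0.036,0.004]], "fingers": [0.085,0.085,0.085,0.085,0.085]}}

```text
clock: 3.82
position: [519.8, 3.9, 311.9]
ee_rot: [0.988, 0.073, 0.136, 0.008]
contact_force: [-0.2, -0.5, -0.0]
gripper_width: 84.6
```

{"method": "servo_tool", "body": {"turn": [[0,-0.053,0],[0,-0.053,0],[0,-0.053,0],[0,-0.053,0],[0,-0.053,0]], "dp": [[-0.008,-0.036,0.004],[-0.008,-0.036,0.004],[-0.008,-0.036,0.004],[-0.008,-0.036,0.004],[-0.008,-0.036,0.004]], "fingers": [0.085,0.085,0.085,0.085,0.085]}}

```text
clock: 4.45
position: [475.4, -173.8, 333.3]
ee_rot: [0.959, 0.079, 0.271, 0.017]
contact_force: [-0.3, -0.2, 0.2]
gripper_width: 85.1
```

{"method": "servo_tool", "body": {"turn": [[0,0,0],[0,0,0],[0,0,0],[0,0,0],[0,0,0]], "dp": [[0,0,0],[0,0,0],[0,0,0],[0,0,0],[0,0,0]], "fingers": [0.085,0.085,0.085,0.085,0.085]}}

```text
clock: 5.08
position: [475.1, -170.6, 333.4]
ee_rot: [0.959, 0.081, 0.271, 0.016]
contact_force: [0.0, 1.1, -1.0]
gripper_width: 85.1
```

```bash
python3 - <<'E'
from h import *
np.set_printoptions(precision=2,suppress=True)
c=cam('wrist');s=read_state();print(s['position'],s['clock'],R.from_quat(s['ee_rot']).as_matrix(), s['contact_force'])
np.savez('tubeview.npz',img=c[0],f=c[1],cx=c[2],cy=c[3],M=c[4])
for q in ['tube','band_low','feeder']:
    for r in regions_of(q,'wrist')[:3]:
        m=r['region'].astype(np.uint8);M=cv2.moments(m,True)
        u,v=M['m10']/M['m00'],M['m01']/M['m00']
        print(q,np.round(r['box']),round(r['score'],2),u,v,onz(c,u,v,180))
cv2.imwrite('pics/f.png',cv2.resize(c[0],(800,600),interpolation=cv2.INTER_CUBIC)[:,:,::-1])
E
```

```text
[ 475.07 -170.64  333.45] 5.125 [[ 0.84  0.15  0.52]
 [ 0.16 -0.99  0.01]
 [ 0.52  0.07 -0.85]] [0.86 0.09 0.28]
tube [235. 120.  82.  88.] 0.89 276.24974390493753 164.6258963327187 [ 576.9  -187.72  180.  ]
band_low [238. 120.  74.  90.] 0.85 276.26684199878616 164.49544810843616 [ 577.05 -187.72  180.  ]
feeder [224.  39. 117. 182.] 0.83 279.1804532780439 134.43669121326946 [ 612.51 -186.29  180.  ]
```

View pics/f.png

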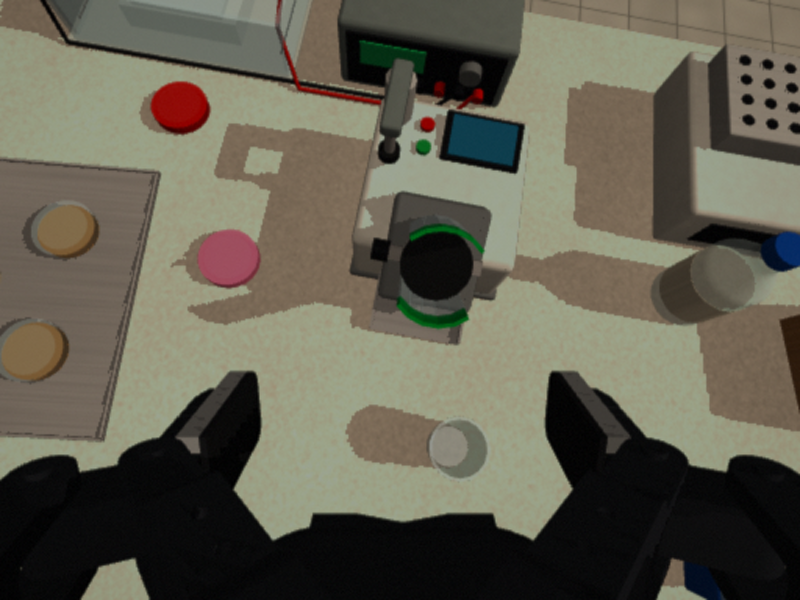

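The mouth shows as two green arcs round (437,270) of the 800-pixel picture, with the dark lift floor between them. I'm fitting the tube pose to the green pixels.

```bash
cat > fit.py <<'E'
from h import *
from scipy.optimize import minimize
def frame(p):
    z=np.array([-.5,0,np.sqrt(.75)]);x=np.array([np.sqrt(.75),0,.5])
    return R.from_euler('z',p[2]).as_matrix()@np.c_[x,[0,1,0],z]
def pts(p,zr=(0,-22)):
    A=frame(p);out=[]
    for s in (0,np.pi):
        for r in (32,35):
            h=np.arcsin(22/r)  # slot edges
            a=np.linspace(-(np.pi/2-h),np.pi/2-h,15)+s
            out.append([[np.array([p[0],p[1],180])+A@[r*np.cos(t),r*np.sin(t),z] for t in a] for z in zr])
    return np.array(out)
def render(c,p,S=8):
    m=np.zeros((384*S//4,512*S//4),np.uint8)
    q=(proj(c,pts(p))+.5)*S/4-.5
    for k in range(4):
        for i in range(14):
            cv2.fillConvexPoly(m,np.round(cv2.convexHull(np.float32([q[k,0,i],q[k,0,i+1],q[k,1,i],q[k,1,i+1]]))).astype(np.int32),255)
    for k in (0,2):
        for l in (0,1):
            for i in range(14):
                cv2.fillConvexPoly(m,np.round(cv2.convexHull(np.float32([q[k,l,i],q[k,l,i+1],q[k+1,l,i],q[k+1,l,i+1]]))).astype(np.int32),255)
    return cv2.resize(m,(512,384),interpolation=cv2.INTER_AREA)/255.
def green(img,box):
    i=img.astype(int);g=(i[...,1]>i[...,0]*1.5+8)&(i[...,1]>i[...,2]*1.3+8)
    m=np.zeros_like(g);l,t,w,h=box;m[t:t+h,l:l+w]=1
    return (g&m).astype(float)
def fit(c,box,p0=(577,-187,.1)):
    g=cv2.GaussianBlur(green(c[0],box),(0,0),1)
    cost=lambda p:((cv2.GaussianBlur(render(c,(p[0],p[1],p[2]/30)),(0,0),1)-g)**2).sum()
    r=minimize(cost,[p0[0],p0[1],p0[2]*30],method='Nelder-Mead',options=dict(initial_simplex=np.array([[0,0,0],[8,0,0],[0,8,0],[0,0,5]])+[p0[0],p0[1],p0[2]*30]))
    return r.x[0],r.x[1],r.x[2]/30,r.fun,g.sum()
E
python3 - <<'E'
from fit import *
d=np.load('tubeview.npz');c=(d['img'],d['f'],d['cx'],d['cy'],d['M'])
p=fit(c,(250,135,65,80));print('wrist',np.round(p,3))
for n,b in [('scene',(185,140,40,40)),('side',(275,185,35,40))]:
    k=cam(n);q=fit(k,b);print(n,np.round(q,3))
    print('joint?')
A=frame(p);print(np.round(A,3))
# floor: dark disc
g=cv2.cvtColor(c[0],cv2.COLOR_RGB2GRAY);m=np.zeros_like(g);m[140:200,245:315]=(g[140:200,245:315]<25)
n,l,st,ce=cv2.connectedComponentsWithStats(m);i=1+np.argmax(st[1:,4]);print('dark',st[i],ce[i])
for z in (-40,-50,-61): print(z,proj(c,np.array([p[0],p[1],180])+A@[0,0,z]), np.round(proj(c,np.array([np.array([p[0],p[1],180])+A@[x,y,z] for x,y in ((29,0),(-29,0),(0,29),(0,-29))])),1).tolist())
E
```

```text
wrist [ 6.30664e+02 -2.13084e+02 -8.00000e-02  7.29962e+02  6.56000e+02]
scene [ 5.61428e+02 -1.96207e+02 -2.49000e-01  2.13890e+01  6.10000e+01]
joint?
side [ 5.66028e+02 -1.85115e+02  7.30000e-02  6.29690e+01  1.50000e+01]
joint?
[[ 0.863  0.08  -0.498]
 [-0.069  0.997  0.04 ]
 [ 0.5    0.     0.866]]
dark [ 256  149   46   43 1585] [278.91356467 169.47823344]
-40 [301.55147127 122.82390473] [[307.9, 99.3], [295.5, 145.5], [279.0, 117.3], [324.1, 128.4]]
-50 [300.84944621 122.60121271] [[307.0, 99.7], [294.9, 144.8], [278.8, 117.2], [322.8, 128.0]]
-61 [300.11592851 122.3685308 ] [[306.1, 100.0], [294.3, 144.0], [278.7, 117.1], [321.5, 127.7]]
```

```bash
python3 - <<'E'
from fit import *
d=np.load('tubeview.npz');c=(d['img'],d['f'],d['cx'],d['cy'],d['M'])
b=(250,135,65,80);g=green(c[0],b);ys,xs=np.nonzero(g);print(xs.min(),xs.max(),ys.min(),ys.max())
p0=onz(c,(xs.min()+xs.max())/2,(ys.min()+ys.max())/2,180);print(p0)
best=min((fit(c,b,(p0[0]+dx,p0[1],a)) for a in(-.1,.1,.3) for dx in (-10,0,10)),key=lambda r:r[3]);print(np.round(best,3))
p=best
for n,bb in [('scene',(185,140,40,40)),('side',(275,185,35,40))]:
    k=cam(n);print(n,np.round(fit(k,bb,p[:3]),3))
A=frame(p);print(np.round(A,3))
for z in (-40,-50,-61): print(z, np.round(proj(c,np.array([np.array([p[0],p[1],180])+A@[x,y,z] for x,y in ((0,0),(29,0),(-29,0),(0,29),(0,-29))])),1).tolist())
o=cv2.resize(c[0][130:215,235:325],(720,600)[::1]);r=cv2.resize(render(c,p)[130:215,235:325],(720,600))
o=o.copy();cs,_=cv2.findContours((r>.5).astype(np.uint8),0,1);cv2.drawContours(o,cs,-1,(255,0,0),1);cv2.imwrite('pics/g.png',o[:,:,::-1])
E
```

```text
254 309 143 210
[ 564.61980875 -195.00135339  180.        ]
[ 5.62557e+02 -1.95433e+02 -2.20000e-02  1.97890e+01  6.56000e+02]
scene [ 5.63380e+02 -1.94339e+02 -2.47000e-01  2.02080e+01  6.10000e+01]
side [ 5.65297e+02 -1.94294e+02  1.30000e-02  6.29050e+01  1.40000e+01]
[[ 0.866  0.022 -0.5  ]
 [-0.019  1.     0.011]
 [ 0.5    0.     0.866]]
-40 [[279.8, 171.3], [284.8, 147.2], [275.0, 194.6], [255.7, 166.8], [303.7, 175.8]]
-50 [[279.4, 169.8], [284.2, 146.3], [274.7, 192.5], [255.9, 165.4], [302.7, 174.2]]
-61 [[278.9, 168.2], [283.6, 145.3], [274.4, 190.3], [256.1, 163.9], [301.6, 172.5]]
```

View pics/g.png

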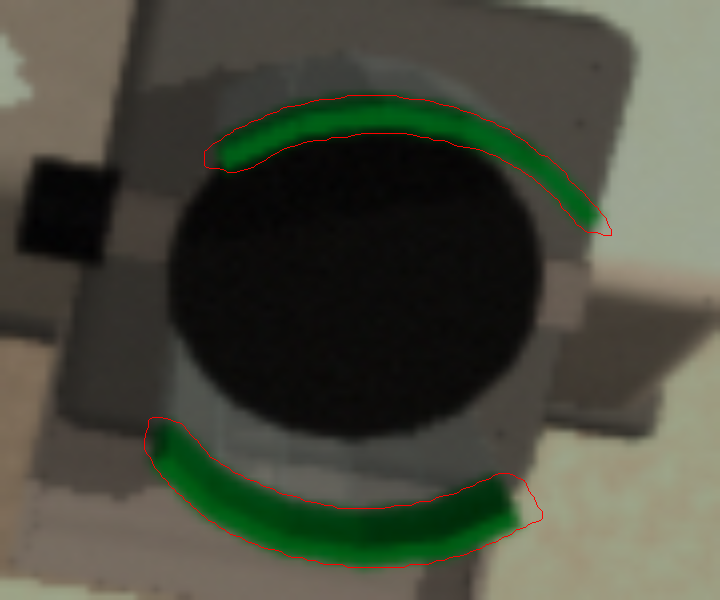

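Tube pose fits very well: the rendered contour lies on both green arcs. Mouth at about (562.5, -195.4, 180), yaw -0.02. I'm going for the nearest dish at (483,159).

```bash
cat > go.py <<'E'
import sys
from fit import *
P=(562.5,-195.4,-.022)
def tgt(tilt):
    A=frame(P)
    if tilt: return np.c_[A[:,0],-A[:,1],-A[:,2]]
    c,s=np.cos(P[2]),np.sin(P[2]);return np.array([[c,s,0],[s,-c,0],[0,0,-1.]])
def along(d,x=0,y=0): # TCP point at d mm outside mouth along axis
    return np.array([P[0],P[1],180])+frame(P)@[x,y,d]
def todo(pos,tilt):
    s=read_state();T=tgt(tilt)
    print('t',round(float(s['clock']),2),'pos',np.round(s['position'],1),'dp',np.round(pos-s['position'],1),'turn',np.round((R.from_matrix(T)*R.from_quat(s['ee_rot']).inv()).as_rotvec(),3),'F',np.round(s['contact_force'],1),'w',np.round(s['gripper_width'],1))
def tubecoords():
    s=read_state();v=frame(P).T@(s['position']-np.array([P[0],P[1],180]));print('tcp in tube',np.round(v,1),'F tube axes',np.round(frame(P).T@s['contact_force'],1))
def dishes(z=12):
    c=cam('wrist')
    for r in regions_of('dish1','wrist')[:6]:
        M=cv2.moments(r['region'].astype(np.uint8),True);print('dish',np.round(r['box']),round(r['score'],2),np.round(onz(c,M['m10']/M['m00'],M['m01']/M['m00'],z),1))
    return c
E
python3 -c "
from go import *
todo(np.array([483,159,110]),0);print(np.round(frame(P),3),along(60))"
```

```text
t 5.47 pos [ 474.8 -171.3  333.6] dp [   8.2  330.3 -223.6] turn [ 0.038  0.551 -0.184] F [ 0.5  0.2 -0.4] w 85.0
[[ 0.866  0.022 -0.5  ]
 [-0.019  1.     0.011]
 [ 0.5    0.     0.866]] [ 532.50725971 -194.74005324  231.96152423]
```

{"method": "servo_tool", "body": {"turn": [[0.004,0.055,-0.018],[0.004,0.055,-0.018],[0.004,0.055,-0.018],[0.004,0.055,-0.018],[0.004,0.055,-0.018]], "dp": [[0.001,0.033,-0.02],[0.001,0.033,-0.02],[0.001,0.033,-0.02],[0.001,0.033,-0.02],[0.001,0.033,-0.02]], "fingers": [0.085,0.085,0.085,0.085,0.085]}}

```text
clock: 6.1
position: [479.8, -4.5, 233.9]
ee_rot: [0.99, 0.031, 0.137, 0.009]
contact_force: [0.5, -0.1, 0.0]
gripper_width: 84.8
```

{"method": "servo_tool", "body": {"turn": [[0.004,0.055,-0.018],[0.004,0.055,-0.018],[0.004,0.055,-0.018],[0.004,0.055,-0.018],[0.004,0.055,-0.018]], "dp": [[0.001,0.033,-0.02],[0.001,0.033,-0.02],[0.001,0.033,-0.02],[0.001,0.033,-0.02],[0,0,0]], "fingers": [0.085,0.085,0.085,0.085,0.085]}}

```text
clock: 6.72
position: [483.7, 133.9, 150.2]
ee_rot: [1.0, -0.013, -0.005, 0.001]
contact_force: [-0.7, 1.4, 1.1]
gripper_width: 85.0
```

```bash
python3 -c "
from go import *
c=dishes();todo(np.array([483,159,60]),0);cv2.imwrite('pics/i.png',c[0][:,:,::-1])"
```

```text
dish [197. 144.  64.  68.] 0.96 [483.4 160.   12. ]
dish [168.   0.  79.  74.] 0.94 [605.7 170.4  12. ]
dish [371.   0.  78.  70.] 0.82 [602.9   5.3  12. ]
dish [19.  5. 80. 82.] 0.75 [599.  295.6  12. ]
dish [ 68. 160.  63.  65.] 0.67 [472.3 283.4  12. ]
t 6.83 pos [485.6 133.2 151.4] dp [ -2.6  25.8 -91.4] turn [ 0.001 -0.005  0.006] F [ 0.7  0.6 -0. ] w 85.4
```

{"method": "servo_tool", "body": {"turn": [[0,-0.005,0.006],[0,0,0],[0,0,0],[0,0,0],[0,0,0]], "dp": [[-0.001,0.013,-0.01],[-0.001,0.013,-0.02],[0,0,-0.025],[0,0,-0.025],[0,0,-0.01]], "fingers": [0.085,0.085,0.085,0.085,0.085]}}

```text
clock: 7.45
position: [482.2, 160.5, 59.5]
ee_rot: [1.0, -0.011, 0.004, -0.001]
contact_force: [-0.3, -0.0, 0.3]
gripper_width: 84.9
```

```bash
python3 -c "
from go import *
todo(np.array([483.3,159.7,3]),0)"
```

```text
t 7.45 pos [482.2 160.5  59.5] dp [  1.1  -0.8 -56.5] turn [-0.002  0.007 -0.   ] F [-0.3 -0.   0.3] w 84.9
```

{"method": "servo_tool", "body": {"turn": [[0,0.006,0],[0,0,0],[0,0,0],[0,0,0],[0,0,0]], "dp": [[0.001,-0.001,-0.016],[0,0,-0.016],[0,0,-0.012],[0,0,-0.007],[0,0,-0.003]], "fingers": [0.085,0.085,0.085,0.085,0.085]}}

```text
clock: 8.07
position: [484.1, 160.1, 3.6]
ee_rot: [1.0, -0.01, 0.002, -0.002]
contact_force: [-0.0, -0.1, 0.0]
gripper_width: 85.2
```

```bash
python3 -c "
from go import *
todo(np.array([483.3,159.7,3]),0)"
```

```text
t 8.07 pos [484.1 160.1   3.6] dp [-0.8 -0.4 -0.6] turn [-0.003  0.004 -0.001] F [-0.  -0.1  0. ] w 85.2
```

{"method": "servo_tool", "body": {"turn": [[0,0.004,0],[0,0,0],[0,0,0],[0,0,0],[0,0,0]], "dp": [[-0.0008,-0.0004,0],[0,0,0],[0,0,0],[0,0,0],[0,0,0]], "fingers": [0.075,0.069,0.064,0.06,0.052]}}

```text
clock: 8.7
position: [484.2, 160.2, 5.4]
ee_rot: [1.0, -0.01, 0.001, -0.003]
contact_force: [-0.6, -0.5, 4.2]
gripper_width: 57.4
```

{"method": "servo_tool", "body": {"turn": [[0,0,0],[0,0,0],[0,0,0],[0,0,0],[0,0,0]], "dp": [[0,0,0],[0,0,0],[0,0,0.005],[0,0,0.02],[0,0,0.04]], "fingers": [0.05,0.05,0.05,0.05,0.05]}}

```text
clock: 9.32
position: [481.9, 158.8, 69.1]
ee_rot: [1.0, -0.011, -0.002, -0.0]
contact_force: [0.5, 0.4, 0.3]
gripper_width: 57.1
```

```bash
python3 -c "
from go import *
todo(along(70),1)"
```

```text
t 9.32 pos [481.9 158.8  69.1] dp [  45.6 -353.4  171.6] turn [-0.012 -0.528 -0.001] F [0.5 0.4 0.3] w 57.1
```

```bash
python3 -c "
from go import *
c=dishes();k=cam('side')
a=cv2.resize(c[0],(480,360));b=cv2.resize(k[0][130:220,200:320],(480,360),interpolation=cv2.INTER_CUBIC)
cv2.imwrite('pics/j.png',np.vstack([a,b])[:,:,::-1] if 0 else cv2.resize(np.hstack([a,b]),(800,300))[:,:,::-1])"
```

```text
dish [461.   0.  50.  53.] 0.96 [590.5  21.8  12. ]
dish [181.   0. 107.  60.] 0.83 [593.8 170.3  12. ]
dish [ 28. 179.  95.  90.] 0.8 [472.1 283.9  12. ]
dish [195. 188. 126. 126.] 0.77 [448.4 158.9  12. ]
dish [ 0.  0. 75. 75.] 0.75 [589.5 286.3  12. ]
```

View pics/j.png

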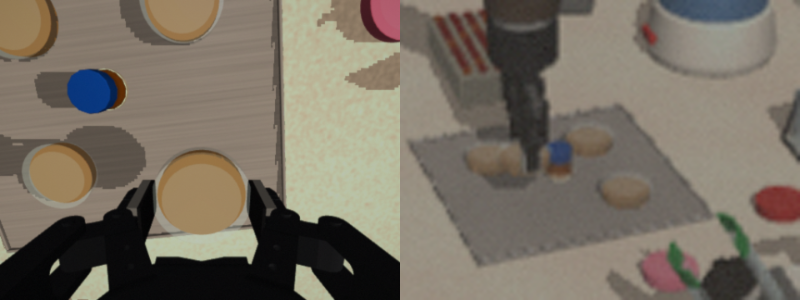

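The dish is held level between the pads (200,190 in the left half). I'm measuring its offset in the tool while keeping this pose.

```bash
cat >> go.py <<'E'
def held(dz=2.4):
    # rows of dish silhouette vs offset along tool x; dz: underside beyond TCP
    s=read_state();c=cam('wrist');r=[q for q in regions_of('dish1','wrist') if 190<q['box'][0]+q['box'][2]/2<330 and q['box'][2]>100]
    if not r: print('no held dish');return
    m=r[0]['region'];rows=np.nonzero(m[:,235:281].any(1))[0];cols=np.nonzero(m.any(0))[0]
    T=R.from_quat(s['ee_rot']).as_matrix();a=np.linspace(0,2*np.pi,72)
    print('seen rows',rows.min(),rows.max()+1,'cols',cols.min(),cols.max()+1)
    for z in (dz-3,dz,dz+3):
      for x in (-4,-2,0,2,4):
        q=np.vstack([np.c_[x+rr*np.cos(a),rr*np.sin(a),0*a+h] for rr,h in ((30,z-16),(30,z-3),(27.5,z))])
        u=proj(c,s['position']+q@T.T);print('z',z,'x',x,'rows',np.round([u[:,1].min(),u[:,1].max()],1),'cols',np.round([u[:,0].min(),u[:,0].max()],1))
E
python3 -c "
from go import *
held();todo(along(70),1)"
```

```text
seen rows 188 312 cols 195 321
z -0.6000000000000001 x -4 rows [195.4 322.7] cols [190.4 322.7]
z -0.6000000000000001 x -2 rows [191.3 319.2] cols [190.2 323. ]
z -0.6000000000000001 x 0 rows [187.2 315.7] cols [189.9 323.2]
z -0.6000000000000001 x 2 rows [183.  312.1] cols [189.6 323.5]
z -0.6000000000000001 x 4 rows [178.8 308.5] cols [189.4 323.8]
z 2.4 x -4 rows [193.6 318.5] cols [191.8 321.4]
z 2.4 x -2 rows [189.6 315.1] cols [191.5 321.7]
z 2.4 x 0 rows [185.5 311.6] cols [191.3 321.9]
z 2.4 x 2 rows [181.4 308. ] cols [191.  322.1]
z 2.4 x 4 rows [177.3 304.5] cols [190.8 322.4]
z 5.4 x -4 rows [191.8 314.5] cols [193.1 320.1]
z 5.4 x -2 rows [187.9 311.1] cols [192.8 320.4]
z 5.4 x 0 rows [183.9 307.6] cols [192.6 320.6]
z 5.4 x 2 rows [179.9 304.1] cols [192.3 320.8]
z 5.4 x 4 rows [175.8 300.6] cols [192.1 321.1]
t 9.57 pos [482.6 159.3  69.5] dp [  44.9 -354.   171.1] turn [-0.014 -0.524 -0.002] F [ 0.   0.1 -1. ] w 57.3
```

{"method": "servo_tool", "body": {"turn": [[-0.001,-0.052,0],[-0.001,-0.052,0],[-0.001,-0.052,0],[-0.001,-0.052,0],[-0.001,-0.052,0]], "dp": [[0.004,-0.025,0.022],[0.004,-0.035,0.022],[0.004,-0.035,0.018],[0.004,-0.035,0.018],[0.004,-0.035,0.018]], "fingers": [0.05,0.05,0.05,0.05,0.05]}}

```text
clock: 10.2
position: [499.6, -10.0, 162.5]
ee_rot: [0.992, -0.009, 0.126, 0.003]
contact_force: [0.1, 0.1, -0.6]
gripper_width: 56.5
```

{"method": "servo_tool", "body": {"turn": [[-0.001,-0.052,0],[-0.001,-0.052,0],[-0.001,-0.052,0],[-0.001,-0.052,0],[-0.001,-0.052,0]], "dp": [[0.004,-0.035,0.015],[0.004,-0.035,0.015],[0.004,-0.035,0.015],[0.004,-0.035,0.015],[0.004,-0.035,0.012]], "fingers": [0.05,0.05,0.05,0.05,0.05]}}

```text
clock: 10.82
position: [515.0, -190.8, 229.6]
ee_rot: [0.968, -0.008, 0.251, 0.006]
contact_force: [0.3, 0.8, 0.1]
gripper_width: 56.8
```

```bash
python3 -c "
from go import *
todo(along(40,1),1);tubecoords()"
```

```text
t 10.82 pos [ 515.  -190.8  229.6] dp [ 28.3  -4.1 -14.5] turn [ 0.007 -0.017 -0.003] F [0.3 0.8 0.1] w 56.8
tcp in tube [-16.4   3.5  66.8] F tube axes [ 0.3  0.8 -0.1]
```

{"method": "servo_tool", "body": {"turn": [[0.003,-0.008,-0.001],[0.003,-0.008,-0.001],[0,0,0],[0,0,0],[0,0,0]], "dp": [[0.014,-0.002,0.0],[0.01,-0.002,-0.005],[0.004,0,-0.006],[0,0,-0.0035],[0,0,0]], "fingers": [0.05,0.05,0.05,0.05,0.05]}}

```text
clock: 11.45
position: [542.3, -194.7, 209.0]
ee_rot: [0.967, -0.011, 0.254, 0.002]
contact_force: [-0.6, 0.8, -0.3]
gripper_width: 57.3
```

```bash
python3 -c "
from go import *
todo(along(20,1),1);tubecoords()
c=cam('wrist')
print(np.round(fit(c,(200,60,140,200),P),2), np.round(fit(c,(200,60,140,150),P),2))
cv2.imwrite('pics/k.png',cv2.resize(c[0],(800,600))[:,:,::-1])"
```

```text
t 11.45 pos [ 542.3 -194.7  209. ] dp [ 11.1  -0.5 -11.2] turn [-0.002 -0.01   0.001] F [-0.6  0.8 -0.3] w 57.3
tcp in tube [-3.   0.2 35.2] F tube axes [-0.7  0.7  0. ]
[ 5.62740e+02 -1.94850e+02 -5.00000e-02  1.75977e+03  1.15600e+03] [ 5.62740e+02 -1.94850e+02 -5.00000e-02  1.75977e+03  1.15600e+03]
```

View pics/k.png

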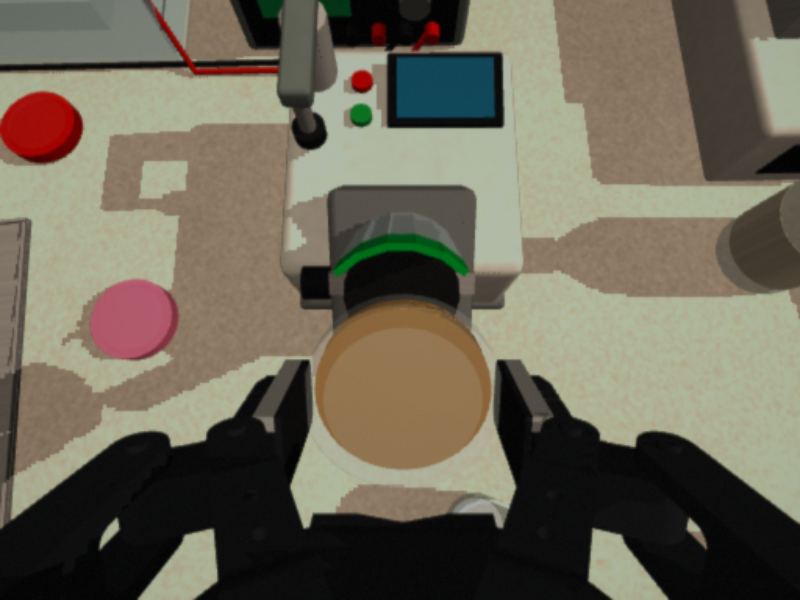

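The held dish (amber, about (403,385)) sits level in the pads with the far green arc centred ahead of it at (400,245). I'm moving to just outside the mouth.

{"method": "servo_tool", "body": {"turn": [[-0.002,-0.01,0.001],[0,0,0],[0,0,0],[0,0,0],[0,0,0]], "dp": [[0.006,0,-0.003],[0.005,0,-0.007],[0.004,0,-0.007],[0.0015,0,-0.0026],[0,0,0]], "fingers": [0.05,0.05,0.05,0.05,0.05]}}

```text
clock: 12.12
position: [560.1, -194.4, 188.6]
ee_rot: [0.966, -0.01, 0.26, 0.003]
contact_force: [-0.0, -0.2, 0.4]
gripper_width: 57.3
```

```bash
python3 -c "
from go import *
todo(along(0,1),1);tubecoords()"
```

```text
t 12.12 pos [ 560.1 -194.4  188.6] dp [ 3.3 -1.1 -8.1] turn [ 0.001  0.002 -0.001] F [-0.  -0.2  0.4] w 57.3
tcp in tube [2.2 1.  8.7] F tube axes [ 0.2 -0.2  0.4]
```

{"method": "servo_tool", "body": {"turn": [[0.001,0.002,0],[0,0,0],[0,0,0],[0,0,0],[0,0,0]], "dp": [[-0.0012,-0.001,-0.0007],[0.0015,0,-0.0026],[0.0015,0,-0.0026],[0.0015,0,-0.0026],[0.0015,0,-0.0026]], "fingers": [0.05,0.05,0.05,0.05,0.05]}}

```text
clock: 12.75
position: [565.3, -195.6, 177.6]
ee_rot: [0.966, -0.01, 0.26, 0.003]
contact_force: [-0.3, -0.1, 0.5]
gripper_width: 57.2
```

```bash
python3 -c "
from go import *
todo(along(-10,1),1);tubecoords()"
```

```text
t 12.75 pos [ 565.3 -195.6  177.6] dp [ 3.1  0.1 -5.8] turn [-0.     0.002 -0.001] F [-0.3 -0.1  0.5] w 57.2
tcp in tube [ 1.2 -0.2 -3.5] F tube axes [-0.  -0.1  0.6]
```

{"method": "servo_tool", "body": {"turn": [[0,0,0],[0,0,0],[0,0,0],[0,0,0],[0,0,0]], "dp": [[0.0015,0,-0.0026],[0.0015,0,-0.0026],[0.0015,0,-0.0026],[0.0015,0,-0.0026],[0.0015,0,-0.0026]], "fingers": [0.05,0.05,0.05,0.05,0.05]}}

```text
clock: 13.38
position: [573.4, -195.6, 163.5]
ee_rot: [0.966, -0.01, 0.259, 0.003]
contact_force: [0.5, -0.1, -0.2]
gripper_width: 56.9
```

```bash
python3 -c "
from go import *
todo(along(-25,1),1);tubecoords()"
```

```text
t 13.38 pos [ 573.4 -195.6  163.5] dp [ 2.5 -0.1 -4.6] turn [-0.     0.001 -0.001] F [ 0.5 -0.1 -0.2] w 56.9
tcp in tube [  1.1   0.  -19.7] F tube axes [ 0.3 -0.1 -0.4]
```

{"method": "servo_tool", "body": {"turn": [[0,0,0],[0,0,0],[0,0,0],[0,0,0],[0,0,0]], "dp": [[0.0015,0,-0.0026],[0.0015,0,-0.0026],[0.0015,0,-0.0026],[0.0015,0,-0.0026],[0,0,0]], "fingers": [0.05,0.05,0.05,0.05,0.05]}}

```text
clock: 14.0
position: [579.8, -195.6, 152.0]
ee_rot: [0.966, -0.01, 0.259, 0.003]
contact_force: [-0.0, 0.5, 0.6]
gripper_width: 56.9
```

{"method": "servo_tool", "body": {"turn": [[0,0,0],[0,0,0],[0,0,0],[0,0,0],[0,0,0]], "dp": [[0.0005,0,-0.0009],[0.0005,0,-0.0009],[0.0005,0,-0.0009],[0.0005,0,-0.0009],[0,0,0]], "fingers": [0.05,0.05,0.05,0.05,0.05]}}

```text
clock: 14.62
position: [582.0, -195.6, 148.5]
ee_rot: [0.966, -0.01, 0.259, 0.003]
contact_force: [-0.0, -0.3, -0.5]
gripper_width: 56.9
```

```bash
python3 -c "
from go import *
todo(along(-35,1),1);tubecoords()"
```

```text
t 14.62 pos [ 582.  -195.6  148.5] dp [-1.1 -0.2  1.7] turn [-0.     0.001 -0.001] F [-0.  -0.3 -0.5] w 56.9
tcp in tube [  1.1   0.2 -37.1] F tube axes [-0.3 -0.3 -0.4]
```

{"method": "servo_tool", "body": {"turn": [[0,0,0],[0,0,0],[0,0,0],[0,0,0],[0,0,0]], "dp": [[0.0004,0,-0.0007],[0.0004,0,-0.0007],[0.0004,0,-0.0007],[0.0004,0,-0.0007],[0.0004,0,-0.0007]], "fingers": [0.05,0.05,0.05,0.05,0.05]}}

```text
clock: 15.25
position: [584.2, -195.6, 144.9]
ee_rot: [0.966, -0.01, 0.26, 0.003]
contact_force: [-0.1, -0.2, -0.5]
gripper_width: 56.8
```

{"method": "servo_tool", "body": {"turn": [[0,0,0],[0,0,0],[0,0,0],[0,0,0],[0,0,0]], "dp": [[0.0004,0,-0.0007],[0.0004,0,-0.0007],[0.0004,0,-0.0007],[0.0004,0,-0.0007],[0,0,0]], "fingers": [0.05,0.05,0.05,0.05,0.05]}}

```text
clock: 15.88
position: [585.9, -195.6, 141.8]
ee_rot: [0.966, -0.01, 0.259, 0.003]
contact_force: [-0.2, 0.4, -0.3]
gripper_width: 56.7
```

{"method": "servo_tool", "body": {"turn": [[0,0,0],[0,0,0],[0,0,0],[0,0,0],[0,0,0]], "dp": [[0.0004,0,-0.0007],[0.0004,0,-0.0007],[0.0004,0,-0.0007],[0.0004,0,-0.0007],[0,0,0]], "fingers": [0.05,0.05,0.05,0.05,0.05]}}

```text
clock: 16.5
position: [587.6, -195.6, 138.8]
ee_rot: [0.966, -0.01, 0.259, 0.003]
contact_force: [0.3, -0.4, -0.0]
gripper_width: 57.1
```

{"method": "servo_tool", "body": {"turn": [[0,0,0],[0,0,0],[0,0,0],[0,0,0],[0,0,0]], "dp": [[0.0004,0,-0.0007],[0.0004,0,-0.0007],[0.0004,0,-0.0007],[0.0004,0,-0.0007],[0,0,0]], "fingers": [0.05,0.05,0.05,0.05,0.05]}}

```text
clock: 17.12
position: [588.9, -195.6, 136.7]
ee_rot: [0.966, -0.01, 0.26, 0.003]
contact_force: [-2.4, 1.4, 3.9]
gripper_width: 57.3
```

Contact felt: about 4.5 N along the axis. I'm opening gently.

{"method": "servo_tool", "body": {"turn": [[0,0,0],[0,0,0],[0,0,0],[0,0,0],[0,0,0]], "dp": [[0,0,0],[0,0,0],[0,0,0],[0,0,0],[0,0,0]], "fingers": [0.057,0.059,0.062,0.066,0.07]}}

```text
clock: 17.75
position: [589.5, -195.7, 136.3]
ee_rot: [0.966, -0.01, 0.26, 0.003]
contact_force: [0.2, -0.2, 0.2]
gripper_width: 70.2
```

```bash
python3 -c "
from go import *
todo(along(30,1),1);tubecoords()"
```

```text
t 17.75 pos [ 589.5 -195.7  136.3] dp [-41.2   0.6  70.2] turn [-0.     0.002 -0.001] F [ 0.2 -0.2  0.2] w 70.2
tcp in tube [  1.6   0.3 -51.4] F tube axes [ 0.3 -0.2  0.1]
```

{"method": "servo_tool", "body": {"turn": [[0,0,0],[0,0,0],[0,0,0],[0,0,0],[0,0,0]], "dp": [[-0.003,0,0.0052],[-0.01,0,0.0173],[-0.014,0,0.0243],[-0.014,0,0.0243],[-0.014,0,0.0243]], "fingers": [0.07,0.07,0.07,0.07,0.085]}}

```text
clock: 18.38
position: [531.9, -195.5, 232.6]
ee_rot: [0.966, -0.01, 0.258, 0.003]
contact_force: [-0.2, 0.0, 0.1]
gripper_width: 84.3
```

```bash
python3 -c "
from go import *
todo(np.array([606,169.8,110]),0);tubecoords()
c=cam('wrist');np.savez('t1.npz',img=c[0],f=c[1],cx=c[2],cy=c[3],M=c[4])
cv2.imwrite('pics/l.png',cv2.resize(c[0][60:288,105:409],(800,600),interpolation=cv2.INTER_CUBIC)[:,:,::-1])"
```

```text
t 18.38 pos [ 531.9 -195.5  232.6] dp [  74.1  365.3 -122.6] turn [ 0.011  0.521 -0.001] F [-0.2  0.   0.1] w 84.3
tcp in tube [-0.2 -0.8 60.9] F tube axes [-0.1  0.   0.2]
```

View pics/l.png

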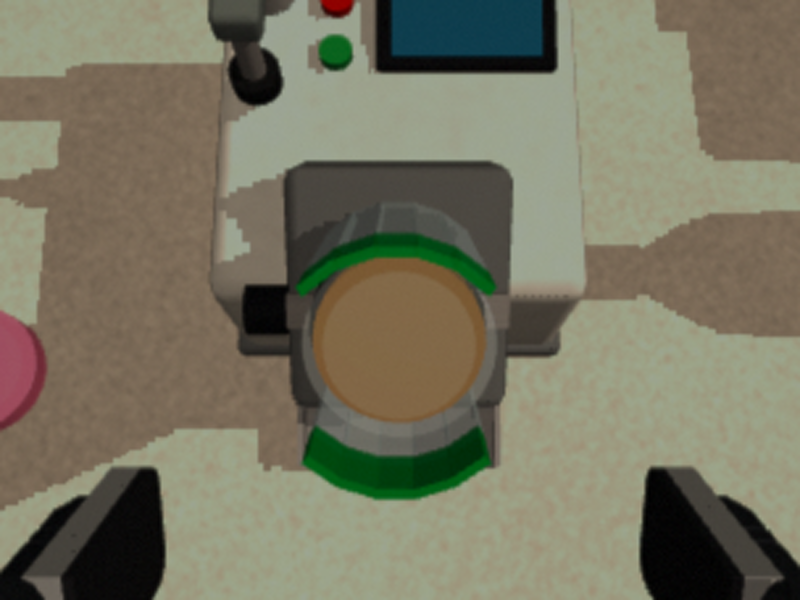

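The first dish sits square in the tube at (400,340). I'm refitting the tube from this view and going to dish B.

{"method": "servo_tool", "body": {"turn": [[0.001,0.05,0],[0.001,0.05,0],[0.001,0.05,0],[0.001,0.05,0],[0.001,0.05,0]], "dp": [[0.004,0.03,0.003],[0.008,0.037,-0.008],[0.008,0.037,-0.012],[0.008,0.037,-0.014],[0.008,0.037,-0.014]], "fingers": [0.085,0.085,0.085,0.085,0.085]}}

```text
clock: 19.05
position: [568.2, -15.4, 196.2]
ee_rot: [0.99, -0.013, 0.14, 0.003]
contact_force: [0.3, -0.2, 0.3]
gripper_width: 85.2
```

{"method": "servo_tool", "body": {"turn": [[0.001,0.052,0],[0.001,0.052,0],[0.001,0.052,0],[0.001,0.052,0],[0.001,0.052,0]], "dp": [[0.0075,0.037,-0.014],[0.0075,0.037,-0.014],[0.0075,0.037,-0.014],[0.0075,0.037,-0.014],[0.0075,0.032,-0.014]], "fingers": [0.085,0.085,0.085,0.085,0.085]}}

```text
clock: 19.68
position: [606.6, 171.5, 125.0]
ee_rot: [1.0, -0.012, 0.008, 0.002]
contact_force: [0.4, 0.6, 0.1]
gripper_width: 85.1
```

```bash
python3 -c "
from go import *
dishes();todo(np.array([606,169.8,60]),0)
d=np.load('t1.npz');c=(d['img'],d['f'],d['cx'],d['cy'],d['M'])
p=fit(c,(210,140,90,115),P);print(np.round(p,3))
"
```

```text
dish [413. 148.  76.  70.] 0.93 [606.3   5.5  12. ]
dish [ 75. 162.  77.  73.] 0.87 [597.8 295.5  12. ]
dish [224. 152.  72.  72.] 0.79 [606.2 169.9  12. ]
dish [151. 296.  25.  46.] 0.72 [479.3 262.8  12. ]
dish [316.   0.  59.  16.] 0.68 [743.8 102.6  12. ]
t 19.77 pos [607.2 172.8 123. ] dp [ -1.2  -3.  -63. ] turn [ 0.004  0.015 -0.   ] F [ 0.9 -1.3 -0.4] w 85.3
[ 5.62813e+02 -1.95060e+02 -1.40000e-02  7.31110e+01  1.85000e+03]
```

{"method": "servo_tool", "body": {"turn": [[0.002,0.008,0],[0.002,0.007,0],[0,0,0],[0,0,0],[0,0,0]], "dp": [[-0.001,-0.002,-0.012],[0,-0.001,-0.022],[0,0,-0.024],[0,0,-0.016],[0,0,0]], "fingers": [0.085,0.085,0.085,0.085,0.085]}}

```text
clock: 20.4
position: [604.3, 165.9, 46.4]
ee_rot: [1.0, -0.012, -0.0, -0.0]
contact_force: [0.4, -0.4, -0.5]
gripper_width: 85.2
```

```bash
python3 -c "
from go import *
todo(np.array([606.2,169.9,4]),0)"
```

```text
t 20.4 pos [604.3 165.9  46.4] dp [  1.9   4.  -42.4] turn [-0.    -0.     0.003] F [ 0.4 -0.4 -0.5] w 85.2
```

{"method": "servo_tool", "body": {"turn": [[0,0,0.002],[0,0,0],[0,0,0],[0,0,0],[0,0,0]], "dp": [[0.002,0.004,-0.006],[0,0,-0.013],[0,0,-0.012],[0,0,-0.007],[0,0,-0.003]], "fingers": [0.085,0.085,0.085,0.085,0.085]}}

```text
clock: 21.02
position: [607.7, 170.5, 4.8]
ee_rot: [1.0, -0.011, 0.002, -0.001]
contact_force: [0.2, -0.5, -0.1]
gripper_width: 85.1
```

```bash
python3 -c "
from go import *
todo(np.array([606.2,169.9,4]),0)"
```

```text
t 21.02 pos [607.7 170.5   4.8] dp [-1.5 -0.6 -0.8] turn [-0.002  0.003  0.   ] F [ 0.2 -0.5 -0.1] w 85.1
```

{"method": "servo_tool", "body": {"turn": [[-0.001,0.003,0],[0,0,0],[0,0,0],[0,0,0],[0,0,0]], "dp": [[-0.0015,-0.0006,-0.0008],[0,0,0],[0,0,0],[0,0,0],[0,0,0]], "fingers": [0.075,0.069,0.064,0.06,0.052]}}

```text
clock: 21.65
position: [606.9, 170.3, 5.2]
ee_rot: [1.0, -0.011, 0.001, -0.001]
contact_force: [-0.0, 0.3, 2.5]
gripper_width: 56.9
```

{"method": "servo_tool", "body": {"turn": [[0,0,0],[0,0,0],[0,0,0],[0,0,0],[0,0,0]], "dp": [[0,0,0],[0,0,0],[0,0,0.005],[0,0,0.02],[0,0,0.03]], "fingers": [0.05,0.05,0.05,0.05,0.05]}}

```text
clock: 22.28
position: [604.7, 169.1, 58.5]
ee_rot: [1.0, -0.011, -0.002, 0.001]
contact_force: [0.3, -0.2, 0.5]
gripper_width: 57.2
```

```bash
python3 -c "
from go import *
held();todo(along(50,1),1)"
```

```text
seen rows 187 312 cols 195 321
z -0.6000000000000001 x -4 rows [195.4 322.8] cols [190.4 322.7]
z -0.6000000000000001 x -2 rows [191.3 319.2] cols [190.2 323. ]
z -0.6000000000000001 x 0 rows [187.2 315.7] cols [189.9 323.2]
z -0.6000000000000001 x 2 rows [183.  312.1] cols [189.6 323.5]
z -0.6000000000000001 x 4 rows [178.8 308.5] cols [189.4 323.8]
z 2.4 x -4 rows [193.6 318.5] cols [191.8 321.4]
z 2.4 x -2 rows [189.6 315.1] cols [191.5 321.7]
z 2.4 x 0 rows [185.5 311.6] cols [191.3 321.9]
z 2.4 x 2 rows [181.4 308. ] cols [191.  322.1]
z 2.4 x 4 rows [177.3 304.5] cols [190.8 322.4]
z 5.4 x -4 rows [191.8 314.5] cols [193.1 320.1]
z 5.4 x -2 rows [187.9 311.1] cols [192.8 320.4]
z 5.4 x 0 rows [183.9 307.6] cols [192.6 320.6]
z 5.4 x 2 rows [179.9 304.1] cols [192.3 320.9]
z 5.4 x 4 rows [175.8 300.6] cols [192.1 321.1]
t 22.38 pos [607.7 170.5  62.5] dp [ -69.3 -365.4  161.3] turn [-0.014 -0.519 -0.001] F [0.9 0.  0.8] w 57.2
```

{"method": "servo_tool", "body": {"turn": [[-0.001,-0.05,0],[-0.001,-0.052,0],[-0.001,-0.052,0],[-0.001,-0.052,0],[-0.001,-0.052,0]], "dp": [[-0.008,-0.025,0.026],[-0.011,-0.035,0.026],[-0.011,-0.037,0.026],[-0.011,-0.037,0.026],[-0.01,-0.037,0.024]], "fingers": [0.05,0.05,0.05,0.05,0.05]}}

```text
clock: 23.0
position: [554.0, -3.3, 189.0]
ee_rot: [0.991, -0.009, 0.132, 0.001]
contact_force: [1.0, 0.1, -0.7]
gripper_width: 57.1
```

{"method": "servo_tool", "body": {"turn": [[-0.001,-0.052,0],[-0.001,-0.052,0],[-0.001,-0.052,0],[-0.001,-0.052,0],[-0.001,-0.052,0]], "dp": [[-0.006,-0.037,0.02],[-0.006,-0.037,0.01],[-0.003,-0.037,0.005],[0,-0.037,0.002],[0,-0.03,0]], "fingers": [0.05,0.05,0.05,0.05,0.05]}}

```text
clock: 23.62
position: [535.3, -187.0, 227.8]
ee_rot: [0.964, -0.009, 0.264, 0.002]
contact_force: [0.4, 0.1, -0.8]
gripper_width: 57.2
```

```bash
sed -i 's/^P=.*/P=(562.7,-195.2,-.018)/' go.py; python3 -c "
from go import *
todo(along(35,1),1);tubecoords()"
```

```text
t 23.62 pos [ 535.3 -187.   227.8] dp [ 10.8  -7.9 -17. ] turn [ 0.     0.012 -0.   ] F [ 0.4  0.1 -0.8] w 57.2
tcp in tube [ 0.   7.7 55.2] F tube axes [-0.   0.1 -0.9]
```

{"method": "servo_tool", "body": {"turn": [[0,0.006,0],[0,0.006,0],[0,0,0],[0,0,0],[0,0,0]], "dp": [[0.003,-0.004,-0.003],[0.005,-0.001,-0.009],[0.006,0,-0.0104],[0.005,0,-0.0087],[0.001,0,-0.002]], "fingers": [0.05,0.05,0.05,0.05,0.05]}}

```text
clock: 24.25
position: [555.6, -191.4, 190.1]
ee_rot: [0.967, -0.009, 0.256, 0.002]
contact_force: [0.1, 0.1, 0.6]
gripper_width: 57.2
```

```bash
python3 -c "
from go import *
todo(along(5,1),1);tubecoords()"
```

```text
t 24.25 pos [ 555.6 -191.4  190.1] dp [ 5.5 -3.8 -5.3] turn [-0.001 -0.006  0.   ] F [0.1 0.1 0.6] w 57.2
tcp in tube [-1.1  3.7 12.4] F tube axes [0.4 0.1 0.5]
```

Correct laterally first, then enter the mouth.

{"method": "servo_tool", "body": {"turn": [[-0.001,-0.006,0],[0,0,0],[0,0,0],[0,0,0],[0,0,0]], "dp": [[0.0018,-0.0035,0.001],[0,-0.0003,0],[0.001,0,-0.0017],[0.0015,0,-0.0026],[0.0015,0,-0.0026]], "fingers": [0.05,0.05,0.05,0.05,0.05]}}

```text
clock: 24.88
position: [562.2, -195.0, 184.8]
ee_rot: [0.966, -0.008, 0.26, 0.002]
contact_force: [0.0, 1.0, -0.5]
gripper_width: 57.4
```

```bash
python3 -c "
from go import *
todo(along(-5,1),1);tubecoords()"
```

```text
t 24.88 pos [ 562.2 -195.   184.8] dp [ 3.9 -0.2 -8.7] turn [ 0.     0.002 -0.001] F [ 0.   1.  -0.5] w 57.4
tcp in tube [1.9 0.2 4.5] F tube axes [-0.3  1.  -0.5]
```

{"method": "servo_tool", "body": {"turn": [[0,0.001,0],[0,0,0],[0,0,0],[0,0,0],[0,0,0]], "dp": [[0.0006,0,-0.003],[0.0015,0,-0.0026],[0.0015,0,-0.0026],[0.0015,0,-0.0026],[0.0015,0,-0.0026]], "fingers": [0.05,0.05,0.05,0.05,0.05]}}

```text
clock: 25.5
position: [569.2, -195.0, 170.3]
ee_rot: [0.966, -0.008, 0.259, 0.002]
contact_force: [0.4, -0.6, 0.1]
gripper_width: 56.9
```

```bash
python3 -c "
from go import *
todo(along(-25,1),1);tubecoords()"
```

```text
t 25.5 pos [ 569.2 -195.   170.3] dp [  6.9  -0.4 -11.5] turn [ 0.     0.001 -0.001] F [ 0.4 -0.6  0.1] w 56.9
tcp in tube [  0.7   0.3 -11.6] F tube axes [ 0.4 -0.6 -0.1]
```

{"method": "servo_tool", "body": {"turn": [[0,0,0],[0,0,0],[0,0,0],[0,0,0],[0,0,0]], "dp": [[0.0017,0,-0.0025],[0.0015,0,-0.0026],[0.0015,0,-0.0026],[0.0015,0,-0.0026],[0.0015,0,-0.0026]], "fingers": [0.05,0.05,0.05,0.05,0.05]}}

```text
clock: 26.12
position: [577.5, -195.0, 156.4]
ee_rot: [0.966, -0.008, 0.259, 0.002]
contact_force: [0.8, 0.6, -0.2]
gripper_width: 57.1
```

{"method": "servo_tool", "body": {"turn": [[0,0,0],[0,0,0],[0,0,0],[0,0,0],[0,0,0]], "dp": [[0.0003,0,-0.0006],[0.0003,0,-0.0006],[0,0,0],[0,0,0],[0,0,0]], "fingers": [0.05,0.05,0.05,0.05,0.05]}}

```text
clock: 26.75
position: [578.2, -195.1, 155.1]
ee_rot: [0.966, -0.008, 0.259, 0.002]
contact_force: [-0.1, -0.1, -0.4]
gripper_width: 57.1
```

```bash
python3 -c "
from go import *
todo(along(-34,1),1);tubecoords()"
```

```text
t 26.75 pos [ 578.2 -195.1  155.1] dp [ 2.4 -0.5 -4.1] turn [ 0.     0.    -0.001] F [-0.1 -0.1 -0.4] w 57.1
tcp in tube [  1.    0.4 -29.3] F tube axes [-0.3 -0.1 -0.3]
```

{"method": "servo_tool", "body": {"turn": [[0,0,0],[0,0,0],[0,0,0],[0,0,0],[0,0,0]], "dp": [[0.0004,0,-0.0007],[0.0004,0,-0.0007],[0.0004,0,-0.0007],[0.0004,0,-0.0007],[0,0,0]], "fingers": [0.05,0.05,0.05,0.05,0.05]}}

```text
clock: 27.38
position: [579.9, -195.1, 152.2]
ee_rot: [0.966, -0.008, 0.259, 0.002]
contact_force: [0.4, 0.8, -0.6]
gripper_width: 57.1
```

{"method": "servo_tool", "body": {"turn": [[0,0,0],[0,0,0],[0,0,0],[0,0,0],[0,0,0]], "dp": [[0.0003,0,-0.0005],[0.0003,0,-0.0005],[0.0003,0,-0.0005],[0.0002,0,-0.0003],[0,0,0]], "fingers": [0.05,0.05,0.05,0.05,0.05]}}

```text
clock: 28.0
position: [580.8, -195.1, 150.7]
ee_rot: [0.966, -0.008, 0.259, 0.002]
contact_force: [-2.2, -0.1, 1.1]
gripper_width: 57.1
```

```bash
python3 -c "
from go import *
tubecoords()"
```

```text
tcp in tube [  1.    0.4 -34.4] F tube axes [-1.4 -0.2  2.1]
```

{"method": "servo_tool", "body": {"turn": [[0,0,0],[0,0,0],[0,0,0],[0,0,0],[0,0,0]], "dp": [[0.0002,0,-0.0004],[0.0001,0,-0.0003],[0,0,0],[0,0,0],[0,0,0]], "fingers": [0.05,0.05,0.05,0.05,0.05]}}

```text
clock: 28.62
position: [581.0, -195.1, 150.5]
ee_rot: [0.966, -0.008, 0.259, 0.002]
contact_force: [-2.8, -0.1, 2.0]
gripper_width: 56.8
```

```bash
python3 -c "
from go import *
tubecoords()"
```

```text
tcp in tube [  1.1   0.4 -34.7] F tube axes [-1.4 -0.1  3.1]
```

{"method": "servo_tool", "body": {"turn": [[0,0,0],[0,0,0],[0,0,0],[0,0,0],[0,0,0]], "dp": [[0,0,0],[0,0,0],[0,0,0],[0,0,0],[0,0,0]], "fingers": [0.057,0.059,0.062,0.066,0.07]}}

```text
clock: 29.25
position: [581.6, -195.1, 150.0]
ee_rot: [0.966, -0.008, 0.26, 0.003]
contact_force: [-0.6, 0.2, -1.0]
gripper_width: 69.8
```

{"method": "servo_tool", "body": {"turn": [[0,0,0],[0,0,0],[0,0,0],[0,0,0],[0,0,0]], "dp": [[-0.003,0,0.0052],[-0.01,0,0.0173],[-0.014,0,0.0243],[-0.014,0,0.0243],[-0.009,0,0.0156]], "fingers": [0.07,0.07,0.07,0.075,0.085]}}

```text
clock: 29.88
position: [529.3, -195.0, 238.5]
ee_rot: [0.966, -0.008, 0.258, 0.003]
contact_force: [0.4, -0.3, 0.2]
gripper_width: 84.9
```

```bash
python3 - <<'E'
from go import *
todo(np.array([598,295.6,120]),0);todo(np.array([472,283.4,120]),0);tubecoords()
c=cam('wrist');np.savez('t2.npz',img=c[0],f=c[1],cx=c[2],cy=c[3],M=c[4])
# amber disc / region of top dish
for r in regions_of('dish1','wrist')[:6]: print(np.round(r['box']),round(r['score'],2))
A=frame(P);a=np.linspace(0,2*np.pi,72);O=np.array([P[0],P[1],180])
for zt in (-24,-20,-16,-12):
    u=proj(c,O+np.c_[30*np.cos(a),30*np.sin(a),0*a+zt]@A.T);print(zt,np.round([u[:,0].min(),u[:,1].min(),u[:,0].max()-u[:,0].min(),u[:,1].max()-u[:,1].min()],1))
cv2.imwrite('pics/m.png',cv2.resize(c[0][60:288,105:409],(800,600),interpolation=cv2.INTER_CUBIC)[:,:,::-1])
E
```

```text
t 29.88 pos [ 529.3 -195.   238.5] dp [  68.7  490.6 -118.5] turn [ 0.01   0.522 -0.001] F [ 0.4 -0.3  0.2] w 84.9
t 29.88 pos [ 529.3 -195.   238.5] dp [ -57.3  478.4 -118.5] turn [ 0.01   0.522 -0.001] F [ 0.4 -0.3  0.2] w 84.9
tcp in tube [ 0.3 -0.4 67.4] F tube axes [ 0.4 -0.3 -0.1]
[ 73. 176.  51.  48.] 0.97
[18. 63. 50. 41.] 0.83
[218. 156.  76.  74.] 0.61
-24 [218.2 154.1  76.2  73.2]
-20 [217.6 155.   77.5  74.3]
-16 [216.9 155.9  78.7  75.4]
-12 [216.2 156.8  80.   76.5]
```

View pics/m.png

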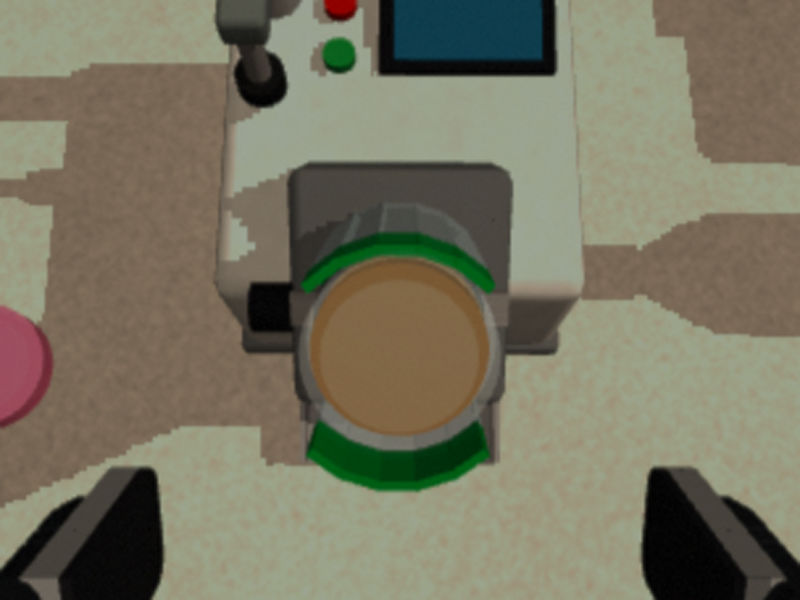

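The second dish is seated square at (400,345), its lid at or just below the band's lower edge: about -21 mm by feel, limit -23.5. That margin is thin. A third dish would put the top near -5 mm, safely inside, so I'm fetching dish C (472,283).

{"method": "servo_tool", "body": {"turn": [[0.001,0.04,0],[0.001,0.04,0],[0.001,0.044,0],[0.001,0.044,0],[0.001,0.044,0]], "dp": [[-0.003,0.03,0.003],[-0.006,0.04,-0.008],[-0.005,0.04,-0.011],[-0.005,0.04,-0.011],[-0.005,0.04,-0.011]], "fingers": [0.085,0.085,0.085,0.085,0.085]}}

```text
clock: 30.6
position: [504.8, -2.2, 199.1]
ee_rot: [0.988, -0.011, 0.153, 0.002]
contact_force: [0.9, -0.2, -0.6]
gripper_width: 84.8
```

{"method": "servo_tool", "body": {"turn": [[0.001,0.045,0],[0.001,0.045,0],[0.001,0.045,0],[0.001,0.045,0],[0.001,0.045,0]], "dp": [[-0.005,0.042,-0.011],[-0.005,0.042,-0.011],[-0.005,0.042,-0.011],[-0.005,0.042,-0.011],[-0.005,0.042,-0.011]], "fingers": [0.085,0.085,0.085,0.085,0.085]}}

```text
clock: 31.22
position: [477.2, 215.1, 138.6]
ee_rot: [0.999, -0.01, 0.036, 0.002]
contact_force: [1.4, -0.8, 0.2]
gripper_width: 85.0
```

{"method": "servo_tool", "body": {"turn": [[0.001,0.03,0],[0.001,0.022,0],[0,0.01,0],[0,0,0],[0,0,0]], "dp": [[-0.003,0.035,-0.008],[-0.003,0.025,-0.01],[0,0.01,-0.01],[0,0,-0.005],[0,0,0]], "fingers": [0.085,0.085,0.085,0.085,0.085]}}

```text
clock: 31.85
position: [470.0, 288.8, 99.3]
ee_rot: [1.0, -0.009, 0.001, 0.004]
contact_force: [-0.0, 0.3, -0.4]
gripper_width: 84.8
```

```bash
python3 -c "
from go import *
dishes();todo(np.array([472,283.4,50]),0)"
```

```text
dish [198.   0.  92.  56.] 0.89 [588.3 294.7  12. ]
dish [225. 151.  77.  83.] 0.88 [471.9 282.4  12. ]
t 31.95 pos [470.4 289.  100.1] dp [  1.6  -5.6 -50.1] turn [0.007 0.003 0.   ] F [-0.4  1.  -0. ] w 84.7
```

{"method": "servo_tool", "body": {"turn": [[0.007,0.003,0],[0,0,0],[0,0,0],[0,0,0],[0,0,0]], "dp": [[0.0015,-0.006,-0.006],[0,0,-0.018],[0,0,-0.02],[0,0,-0.01],[0,0,0]], "fingers": [0.085,0.085,0.085,0.085,0.085]}}

```text
clock: 32.58
position: [473.0, 279.8, 46.6]
ee_rot: [1.0, -0.011, 0.002, -0.002]
contact_force: [1.0, -0.1, 0.4]
gripper_width: 84.6
```

```bash
python3 -c "
from go import *
todo(np.array([472,282.9,4]),0)"
```

```text
t 32.58 pos [473.  279.8  46.6] dp [ -1.    3.1 -42.6] turn [-0.004  0.003  0.004] F [ 1.  -0.1  0.4] w 84.6
```

{"method": "servo_tool", "body": {"turn": [[-0.003,0.002,0.003],[0,0,0],[0,0,0],[0,0,0],[0,0,0]], "dp": [[-0.001,0.003,-0.006],[0,0,-0.013],[0,0,-0.012],[0,0,-0.007],[0,0,-0.003]], "fingers": [0.085,0.085,0.085,0.085,0.085]}}

```text
clock: 33.2
position: [472.6, 283.6, 4.1]
ee_rot: [1.0, -0.009, 0.001, -0.002]
contact_force: [0.1, 0.7, 0.4]
gripper_width: 85.2
```

```bash
python3 -c "
from go import *
todo(np.array([472.3,282.9,4]),0)"
```

```text
t 33.2 pos [472.6 283.6   4.1] dp [-0.3 -0.7 -0.1] turn [-0.003  0.003  0.   ] F [0.1 0.7 0.4] w 85.2
```

{"method": "servo_tool", "body": {"turn": [[-0.003,0.003,0],[0,0,0],[0,0,0],[0,0,0],[0,0,0]], "dp": [[0,-0.0006,0],[0,0,0],[0,0,0],[0,0,0],[0,0,0]], "fingers": [0.075,0.069,0.064,0.06,0.052]}}

```text
clock: 33.83
position: [473.2, 283.5, 5.4]
ee_rot: [1.0, -0.009, 0.001, -0.001]
contact_force: [-0.3, -1.0, 4.1]
gripper_width: 57.0
```

{"method": "servo_tool", "body": {"turn": [[0,0,0],[0,0,0],[0,0,0],[0,0,0],[0,0,0]], "dp": [[0,0,0],[0,0,0],[0,0,0.005],[0,0,0.02],[0,0,0.03]], "fingers": [0.05,0.05,0.05,0.05,0.05]}}

```text
clock: 34.45
position: [471.5, 281.9, 59.1]
ee_rot: [1.0, -0.009, -0.002, 0.002]
contact_force: [0.2, 0.2, -0.6]
gripper_width: 57.1
```

```bash
python3 -c "
from go import *
held()
todo(along(55,1),1)"|grep -E 'seen|t |z 2.4 x (-2|0)'
```

```text
seen rows 190 313 cols 196 320
z 2.4 x -2 rows [189.6 315.1] cols [191.5 321.7]
z 2.4 x 0 rows [185.5 311.6] cols [191.3 321.9]
t 34.55 pos [473.9 284.   62.4] dp [  62.2 -478.8  165.7] turn [-0.012 -0.52  -0.001] F [ 0.6 -0.2 -0.8] w 56.8
```

{"method": "servo_tool", "body": {"turn": [[-0.001,-0.04,0],[-0.001,-0.04,0],[-0.001,-0.043,0],[-0.001,-0.043,0],[-0.001,-0.043,0]], "dp": [[0.002,-0.025,0.024],[0.003,-0.035,0.024],[0.005,-0.04,0.022],[0.005,-0.04,0.018],[0.005,-0.04,0.018]], "fingers": [0.05,0.05,0.05,0.05,0.05]}}

```text
clock: 35.17
position: [492.7, 100.5, 167.6]
ee_rot: [0.994, -0.007, 0.107, 0.002]
contact_force: [0.5, 0.4, -1.6]
gripper_width: 56.5
```

{"method": "servo_tool", "body": {"turn": [[-0.001,-0.043,0],[-0.001,-0.043,0],[-0.001,-0.043,0],[-0.001,-0.043,0],[-0.001,-0.043,0]], "dp": [[0.005,-0.04,0.018],[0.005,-0.04,0.013],[0.005,-0.04,0.01],[0.005,-0.04,0.01],[0.004,-0.038,0.008]], "fingers": [0.05,0.05,0.05,0.05,0.05]}}

```text
clock: 35.8
position: [514.0, -104.4, 226.4]
ee_rot: [0.977, -0.006, 0.215, 0.004]
contact_force: [-0.2, -0.1, -0.3]
gripper_width: 56.8
```

```bash
python3 -c "
from go import *
todo(along(45,1.5),1);tubecoords()"
```

```text
t 35.8 pos [ 514.  -104.4  226.4] dp [ 27.5 -90.4  -6.6] turn [ 0.003 -0.091 -0.004] F [-0.2 -0.1 -0.3] w 56.8
tcp in tube [-20.4  89.9  65.3] F tube axes [-0.3 -0.1 -0.2]
```

{"method": "servo_tool", "body": {"turn": [[0.001,-0.035,-0.001],[0.001,-0.035,-0.001],[0.001,-0.021,-0.001],[0,0,0],[0,0,0]], "dp": [[0.01,-0.035,0.002],[0.009,-0.03,0],[0.006,-0.018,-0.002],[0.002,-0.004,-0.002],[0,0,-0.001]], "fingers": [0.05,0.05,0.05,0.05,0.05]}}

```text
clock: 36.42
position: [538.4, -196.4, 220.2]
ee_rot: [0.966, -0.011, 0.258, 0.002]
contact_force: [-0.3, 0.8, -0.7]
gripper_width: 56.8
```

```bash
python3 -c "
from go import *
todo(along(14,1.5),1);tubecoords()"
```

```text
t 36.42 pos [ 538.4 -196.4  220.2] dp [ 18.6   1.3 -27.3] turn [-0.002 -0.002  0.005] F [-0.3  0.8 -0.7] w 56.8
tcp in tube [-0.9 -1.6 46.9] F tube axes [-0.6  0.8 -0.5]
```

{"method": "servo_tool", "body": {"turn": [[-0.002,-0.002,0.004],[0,0,0],[0,0,0],[0,0,0],[0,0,0]], "dp": [[0.004,0.001,-0.003],[0.005,0,-0.0087],[0.005,0,-0.0087],[0.003,0,-0.0052],[0,0,0]], "fingers": [0.05,0.05,0.05,0.05,0.05]}}

```text
clock: 37.05
position: [556.2, -192.9, 191.7]
ee_rot: [0.966, -0.007, 0.258, 0.002]
contact_force: [-0.7, -0.3, -1.2]
gripper_width: 56.9
```

```bash
python3 -c "
from go import *
todo(along(5,1.5),1);tubecoords()"
```

```text
t 37.05 pos [ 556.2 -192.9  191.7] dp [ 5.3 -2.3 -6.6] turn [ 0.    -0.002 -0.003] F [-0.7 -0.3 -1.2] w 56.9
tcp in tube [ 0.1  2.2 13.4] F tube axes [-1.2 -0.3 -0.7]
```

{"method": "servo_tool", "body": {"turn": [[0,-0.002,-0.002],[0,0,0],[0,0,0],[0,0,0],[0,0,0]], "dp": [[0.001,-0.002,0.0005],[0,0,0],[0.001,0,-0.0017],[0.0015,0,-0.0026],[0.0015,0,-0.0026]], "fingers": [0.05,0.05,0.05,0.05,0.05]}}

```text
clock: 37.67
position: [561.7, -195.3, 186.1]
ee_rot: [0.966, -0.008, 0.26, 0.003]
contact_force: [-0.9, -0.5, -1.0]
gripper_width: 57.1
```

```bash
python3 -c "
from go import *
todo(along(-5,1.5),1);tubecoords()"
```

```text
t 37.67 pos [ 561.7 -195.3  186.1] dp [ 4.8 -0.  -9.7] turn [ 0.001  0.002 -0.   ] F [-0.9 -0.5 -1. ] w 57.1
tcp in tube [ 2.2 -0.1  5.8] F tube axes [-1.2 -0.5 -0.4]
```

Next advance to about z -10, with the x correction of -0.8 mm.

{"method": "servo_tool", "body": {"turn": [[0,0.001,0],[0,0,0],[0,0,0],[0,0,0],[0,0,0]], "dp": [[0.0006,0,-0.003],[0.0015,0,-0.0026],[0.0015,0,-0.0026],[0.0015,0,-0.0026],[0.0015,0,-0.0026]], "fingers": [0.05,0.05,0.05,0.05,0.05]}}

```text
clock: 38.3
position: [568.7, -195.2, 171.4]
ee_rot: [0.966, -0.008, 0.259, 0.003]
contact_force: [0.6, 0.8, -1.0]
gripper_width: 57.0
```

```bash
python3 -c "
from go import *
tubecoords()"
```

```text
tcp in tube [  0.9   0.1 -10.5] F tube axes [ 0.   0.8 -1.1]
```

{"method": "servo_tool", "body": {"turn": [[0,0,0],[0,0,0],[0,0,0],[0,0,0],[0,0,0]], "dp": [[0.0007,0,-0.0006],[0.0005,0,-0.0009],[0.0005,0,-0.0009],[0.0005,0,-0.0009],[0,0,0]], "fingers": [0.05,0.05,0.05,0.05,0.05]}}

```text
clock: 38.92
position: [571.2, -195.2, 167.8]
ee_rot: [0.966, -0.008, 0.259, 0.003]
contact_force: [-0.1, 0.0, -0.3]
gripper_width: 57.2
```

```bash
python3 -c "
from go import *
tubecoords()"
```

```text
tcp in tube [  1.3   0.1 -14.8] F tube axes [-0.2  0.  -0.2]
```

{"method": "servo_tool", "body": {"turn": [[0,0,0],[0,0,0],[0,0,0],[0,0,0],[0,0,0]], "dp": [[0.0004,0,-0.0007],[0.0004,0,-0.0007],[0.0004,0,-0.0007],[0.0002,0,-0.0004],[0,0,0]], "fingers": [0.05,0.05,0.05,0.05,0.05]}}

```text
clock: 39.55
position: [572.7, -195.3, 165.3]
ee_rot: [0.966, -0.008, 0.259, 0.003]
contact_force: [-0.6, 0.8, -0.6]
gripper_width: 56.7
```

```bash
python3 -c "
from go import *
tubecoords()"
```

```text
tcp in tube [  1.3   0.1 -17.7] F tube axes [-0.9  0.8 -0.2]
```

{"method": "servo_tool", "body": {"turn": [[0,0,0],[0,0,0],[0,0,0],[0,0,0],[0,0,0]], "dp": [[0.0003,0,-0.0005],[0.0003,0,-0.0005],[0.0003,0,-0.0005],[0,0,0],[0,0,0]], "fingers": [0.05,0.05,0.05,0.05,0.05]}}

```text
clock: 40.17
position: [573.2, -195.3, 164.5]
ee_rot: [0.966, -0.008, 0.259, 0.003]
contact_force: [-1.7, 0.3, 1.6]
gripper_width: 57.4
```

```bash
python3 -c "
from go import *
tubecoords()"
```

```text
tcp in tube [  1.3   0.1 -18.6] F tube axes [-0.7  0.3  2.2]
```

Contact as predicted (-18.6 mm, 2.2 N). One touch more, then release and retreat.

{"method": "servo_tool", "body": {"turn": [[0,0,0],[0,0,0],[0,0,0],[0,0,0],[0,0,0]], "dp": [[0.0002,0,-0.0004],[0,0,0],[0,0,0],[0,0,0],[0,0,0]], "fingers": [0.05,0.05,0.057,0.06,0.064]}}

```text
clock: 40.8
position: [574.0, -195.3, 164.1]
ee_rot: [0.966, -0.008, 0.26, 0.003]
contact_force: [0.1, -0.1, 0.5]
gripper_width: 64.3
```

{"method": "servo_tool", "body": {"turn": [[0,0,0],[0,0,0],[0,0,0],[0,0,0],[0,0,0]], "dp": [[0,0,0],[-0.003,0,0.0052],[-0.01,0,0.0173],[-0.014,0,0.0243],[-0.014,0,0.0243]], "fingers": [0.07,0.07,0.07,0.075,0.085]}}

```text
clock: 41.42
position: [531.5, -195.1, 235.0]
ee_rot: [0.966, -0.008, 0.258, 0.003]
contact_force: [-0.1, 0.2, 0.8]
gripper_width: 85.1
```

```bash
python3 - <<'E'
from go import *
tubecoords();todo(along(60),1)
c=cam('wrist');k=cam('scene');s=cam('side')
a=cv2.resize(c[0][60:288,105:409],(400,300),interpolation=cv2.INTER_CUBIC)
b=cv2.resize(k[0][130:205,160:260],(400,300),interpolation=cv2.INTER_CUBIC)
e=cv2.resize(s[0][175:250,260:360],(400,300),interpolation=cv2.INTER_CUBIC)
f=cv2.resize(s[0][130:235,180:320],(400,300),interpolation=cv2.INTER_CUBIC)
cv2.imwrite('pics/n.png',np.vstack([np.hstack([a,b]),np.hstack([e,f])])[:,:,::-1])
E
```

```text
tcp in tube [ 0.5 -0.5 63.2] F tube axes [0.3 0.2 0.7]
t 41.42 pos [ 531.5 -195.1  235. ] dp [ 1.2  0.5 -3. ] turn [ 0.001 -0.003 -0.001] F [-0.1  0.2  0.8] w 85.1
```

View pics/n.png

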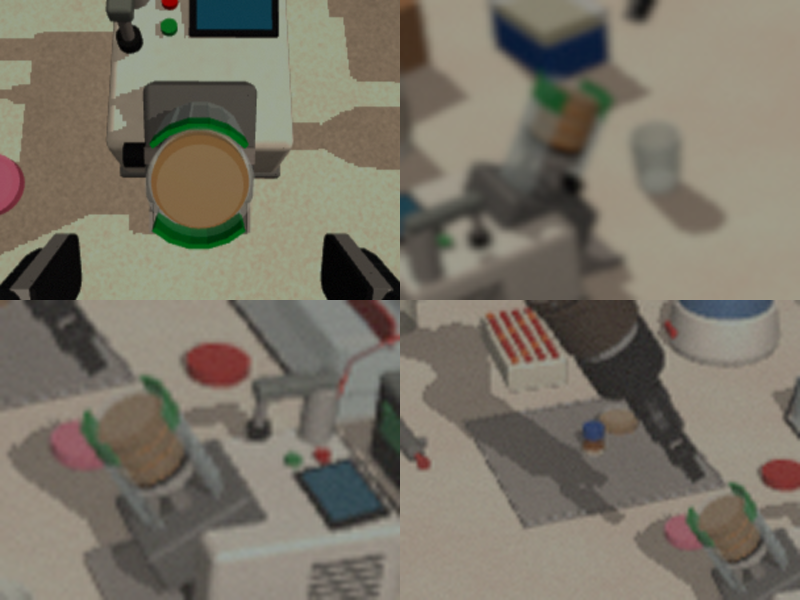

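All three dishes stand square in the tube (left views), with the top lid inside the green band. The fourth dish and the vial stand in the tray. The gripper is clear, so I'm letting it settle and handing in.

{"method": "servo_tool", "body": {"turn": [[0,0,0],[0,0,0],[0,0,0],[0,0,0],[0,0,0]], "dp": [[-0.005,0,0.008],[0,0,0],[0,0,0],[0,0,0],[0,0,0]], "fingers": [0.085,0.085,0.085,0.085,0.085]}}

```text
clock: 42.2
position: [526.7, -195.0, 240.9]
ee_rot: [0.966, -0.009, 0.257, 0.002]
contact_force: [-0.4, 0.2, 0.8]
gripper_width: 85.2
```

```bash
python3 -c "
from go import *
tubecoords();print(job_done())"
```

```text
tcp in tube [-0.8 -0.4 70.8] F tube axes [0.  0.2 0.9]
the job is handed in; nothing more can be done
None
```

I stacked three dishes in the tube, lids up, and handed the job in at about 42 s. Each was set down by feel at 2 to 5 N.

- **Contact depths:** The three dishes touched down about 16 mm apart, as expected. By feel, the lift floor is at about -52.5 mm from the mouth and the top of the stack at about -5 mm, inside the band.
- **Two or three dishes:** Two dishes would have reached about -21 mm, close to the lower limit of -23.5 mm, so I added the third for margin.
- **Last pictures:** They show the stack square in the tube with its top lid inside the green band. The fourth dish and the vial stand in the tray, and the gripper is about 70 mm clear of the mouth.
- **Disagreement:** With a dish held, the gripper opening read about 57 mm instead of 60 mm. The pictures showed firm, level grasps each time.
- **Not measured:** I did not measure the bystanders' positions at the end. Those visible in the last pictures looked undisturbed.

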